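# Load the edge-grinding jig with glass strips and clamp the stack

## Robot

A 6-joint arm with a two-finger parallel gripper is mounted at the origin on the work surface; the furniture and walls round the work are solid. World frame = base frame: x ahead of the robot, y to its left, z up, the work surface at z = 0. Lengths are in m, angles in rad, forces in N, time in s.
With the tool pointing down it reaches from about 0.375 to 0.975 m from the base axis. Payload 3.8 kg.
Tool frame: the origin (TCP) lies at the very end of the fingers, on their centre line; the grasp point (between the pads) lies 19 mm behind it; z points along the fingers, y is the line along which they close (so a half turn about z gives the same grasp; the last joint's range is limited). The gripper opens to 85 mm and grips with 20 to 120 N. Pads are 22 mm wide; open, the fingers measure 114 mm over their backs; the gripper's body (76 mm by 85 mm) begins 54 mm behind the grasp point. The pads swing forward as they close: fully open they stand 13 mm farther back than shut.
Start: joints at [1.131, 0.264, 1.604, -0, 1.274, -0.037], TCP at [0.265, 0.621, 0.231] pointing down, gripper open.
Joint ranges: [-2.63, 2.63], [-0.94, 2.18], [0.31, 2.57], [-1.31, 4.45], [0, 2.66], [-2.55, 2.55]. Speed limits (rad/s): [2.57, 2.57, 3.14, 3.14, 3.14, 3.14].

## Interface

Orientations are given as a rotation vector (axis times angle).
In Python, from workcell import bot, vision gives the robot as it stands. The module is installed in compiled form; this text tells all that it offers.
- The arm moves only by the tool play_rows, never from a script. Its argument "moves" is a list that holds one entry, the list of rows, each a list of 7 numbers: the turn, a rotation vector about the tool's x, y, z as a fraction of full scale, then the shift along the tool's x, y, z as a fraction of full scale, then the finger opening in mm, from 0 to 85.4. In form: [[[ax, ay, az, x, y, z, jaw], ...]]. A call has 1 to 5 rows; each row shifts and turns the commanded pose from where the row before left it, along the tool's axes as they then stand; what a row does not reach is not made up. Full scale, the value 1, is 0.1 m for a shift and 0.5 rad for a turn. A row lasts 1/12 s, in which the tool goes at most 41.7 mm and 7.16 degrees, less where a joint would pass 70% of its speed; a pose out of reach is approached as far as the arm can. A call with a number of a shift or a turn outside -1 to 1 is refused whole. A call with a gripper value outside its range is refused whole. The fingers move at their own pace and stop on an object; "newtons" is the grip in N (left out, the last holds). Time passes only in rows, so rows that do not move let the fingers close. It gives the time, the measured TCP pose, the force, the opening and the grip force at its end, in the units of the state.
- bot.read_state(): the state, without advancing time (a new reading comes with each control period).
- vision.read_camera(name): name is "side" or "top" or "wrist"; returns a dict with "image" (384x512x3 uint8, red, green, blue), "depth" (384x512 float32, m along the optical axis (not along the pixel's ray), 0 where there is no reading), "K" (3x3 intrinsics, pixels), "dist" ([k1, k2, p1, p2, k3] as OpenCV has them; the pictures are not rectified), "R" (3x3) and "t" (3): a world point X has camera coordinates R X + t. Camera axes: x right, y down, z forward; pixel columns grow to the right and rows downward; lengths in m; the calibration is good to about 2 mm. A picture is of the moment at which its call begins.
- bot.finish_job(): hands the job in; it is judged then, once.
The state is a dict: "time": time; "q": joint angles; "joint_vel": joint speeds; "joint_torque": joint torques, N m; "tool_pos": TCP position; "tcp_rot": TCP orientation; "wrist_force": force on the tool from outside, world axes, zero at the start; "torque": the same for the moment, N m; "width": opening from 0.0 (shut) to 1.0 (fully open); "grip_force": force on a finger pad.
Only numpy, scipy, OpenCV 4.12 (cv2) and the standard library are available. Lean on these libraries where they do the work, as an engineer would, in place of code of your own. Each camera call takes 0.05 s, during which the arm holds its last target. There are 200 camera calls.

## Task

Load the edge-grinding jig: put the two glass strips from the wooden rack flat on top of the two already in the jig, so that all four lie squarely in one pile with their edges flush along the three steel dowels, setting the glass down and never dropping it. Then swing the red handle of the toggle clamp all the way down so that its rubber pad holds the stack, and leave the tools lying round about alone.

Things in the scene. Friction and masses are not known exactly. Their poses are not given: they have to be found in the camera images.
- strip_1: dark glass strip, 70 x 22 x 4 mm, the lowest in the jig; origin at the centre of its underside, x along its length, y across its width, z up
- strip_2: the same kind of glass strip, 70 x 22 x 4 mm, already lying on strip_1 in the jig; same frame
- strip_3: the same kind of glass strip, 70 x 22 x 4 mm, lying across the wooden rack, still to be loaded; same frame (x along its length)
- strip_4: the other glass strip on the rack, 70 x 22 x 4 mm, about 84 mm beside strip_3; same frame
- jig_nest (a point): top centre of the jig's white rest bar (16 x 58 mm), 27 mm above the table, axes as the jig's; +y leads to the clamp. The strips' centres belong over this point, length along y; then each has 1 mm to the dowels. Strips 1 and 2 lie there, so strips 3 and 4 go with undersides 8 and 12 mm above this point
- clamp_pivot (a point): hinge axis of the clamp's handle, 130 mm from the nest along the jig's +y and 72 mm above the table; axes as the jig's; the hinge axis runs along x
- clamp_grip (a point): middle of the red grip, 105 mm from clamp_pivot; grip 16 mm wide (along x), 20 mm deep, from 43 to 137 mm from the pivot. Handle up: upright over the pivot; down: level, pointing to the jig's +y, away from the nest. The bar with the pad, hinged 42 mm nearer the nest, stands up to 160 mm above the table while open and swings down over the nest as the handle goes down
- clamp_handle (a joint): angle of the clamp's handle in rad: 0 upright (open), 1.48 fully down on its stop (clamped, just past dead centre). It stays where it is left; about 2 to 5 N at the grip moves it
- clamp_pad: round black rubber pad, 18 mm across and 10 mm high, on the spring plunger at the end of the clamp's bar; origin at the centre of its pressing face. With the clamp down it presses on the middle of a pile of four strips; it does not reach a pile of three
- steel_square: try square, 100 x 165 x 12 mm, black stock and steel blade, lying beyond the jig; origin at the centre of its underside; leave alone
- marker: blue marker pen, 128 mm long, 15 mm thick, lying beyond the clamp's end of the jig; leave alone
- suction_lifter: suction lifter with orange bar, 66 x 72 x 42 mm, standing behind the rack; leave alone
- rack: fixed wooden rack, 200 (its x) x 80 mm, origin under its centre: two battens along its x, 54 mm apart centre to centre, 14 mm wide, rubber tops 25 mm above the table, carry the strips near both ends; between the battens a strip's long edges are free, 25 mm above the table
- jig: fixed grey jig plate, 90 x 245 mm, top 15 mm above the table; origin on the table under the nest. Three bullet-nosed dowels, 6 mm thick, straight to 43 mm and ending 49 mm above the table: two at x = +15, y = +27 and -27 mm, one at x = 0, y = -39 mm. The pile's -x side and +y end are open; the middle of both long sides is free for fingers

How it is judged:
On the way:
1. all four strips lie squarely piled in the jig, released, with the clamp still open (horizontal distance between each of strip_1, strip_2, strip_3, strip_4 and jig_nest below 0.004 m and angle between the x axis of each of strip_1, strip_2, strip_3, strip_4 and the y axis of jig_nest, either way round below 0.06 rad and angle between each of strip_1, strip_2, strip_3, strip_4's own z axis and vertical below 0.05 rad and z of strip_1 in the frame of jig_nest between -0.0015 and 0.0065 m and z of strip_2 in the frame of jig_nest between -0.0015 and 0.0065 m and z of strip_3 in the frame of jig_nest between 0.0065 and 0.0135 m and z of strip_4 in the frame of jig_nest between 0.0065 and 0.0135 m and contact force between the fingers and strip_3 below 0.05 N and contact force between the fingers and strip_4 below 0.05 N and value of joint clamp_handle below 0.6 rad), for 0.2 s.
At the end, for the whole second after the job is handed in: All four strips lie flat and at rest in one pile in the jig, each centred within 4 mm (horizontally) of the nest point and lengthwise within 0.06 rad of the jig's y axis, strips 3 and 4 on top; the handle is down (above 1.40 rad) and the pad presses the top strip with more than 3 N (horizontal distance between each of strip_1, strip_2, strip_3, strip_4 and jig_nest below 0.004 m and angle between the x axis of each of strip_1, strip_2, strip_3, strip_4 and the y axis of jig_nest, either way round below 0.06 rad and angle between each of strip_1, strip_2, strip_3, strip_4's own z axis and vertical below 0.05 rad and z of strip_1 in the frame of jig_nest between -0.0015 and 0.0065 m and z of strip_2 in the frame of jig_nest between -0.0015 and 0.0065 m and z of strip_3 in the frame of jig_nest between 0.0065 and 0.0135 m and z of strip_4 in the frame of jig_nest between 0.0065 and 0.0135 m and value of joint clamp_handle above 1.4 rad and (contact force between clamp_pad and strip_3 above 3 N or contact force between clamp_pad and strip_4 above 3 N) and linear speed of each of strip_3, strip_4 below 0.02 m/s); the robot touches nothing.
It fails at once if a glass strip is dropped (falls free from about 2 cm or more) ((linear speed of strip_1 above 0.6 m/s and contact force between the fingers and strip_1 below 0.01 N) or (linear speed of strip_2 above 0.6 m/s and contact force between the fingers and strip_2 below 0.01 N) or (linear speed of strip_3 above 0.6 m/s and contact force between the fingers and strip_3 below 0.01 N) or (linear speed of strip_4 above 0.6 m/s and contact force between the fingers and strip_4 below 0.01 N)).
It fails at once if the steel square is shifted by more than 3 cm (distance of steel_square from where it was at the start of the episode above 0.03 m).
It fails at once if the marker is shifted by more than 3 cm (distance of marker from where it was at the start of the episode above 0.03 m).
It fails at once if the suction lifter is shifted by more than 3 cm (distance of suction_lifter from where it was at the start of the episode above 0.03 m).
It also fails if it takes over 54 s, if anything falls off the work surface, if the arm or the gripper's body presses on something with over 40 N, if the wrist force passes 120 N, or if a joint passes its speed limit or range.

## Working session

There is one attempt and no reset: what is moved stays moved. The work goes in short steps, Python scripts to look and compute and a tool call to move; the robot and the scene stay as the last step left them, time stands still between calls to the robot, and variables do not carry over. Pictures are saved under pics/ and viewed, at most 10 in all, crops included, and the job is handed in when it is done.

Besides the shell and the picture viewer there is one more tool, called after "Emit:" as name(argument=value, ...) on one line, values as JSON. play_rows: Moves the arm, as the interface text tells. Its arguments: {"type":"object","properties":{"moves":{"type":"array","items":{"type":"array","items":{"type":"array","items":{"type":"number"}}}},"newtons":{"type":"number"}},"required":["moves"]}

```bash
mkdir -p pics
python3 - <<'E'
from workcell import bot, vision
import cv2, numpy as np, pickle
s=bot.read_state(); print({k:np.round(v,4).tolist() for k,v in s.items()})
for n in ["side","top","wrist"]:
    c=vision.read_camera(n); pickle.dump(c,open(f"{n}0.pkl","wb"))
    cv2.imwrite(f"pics/{n}0.png",c["image"][:,:,::-1])
    print(n,np.round(c["K"],1).tolist(),np.round(c["dist"],4),np.round(c["R"],4).tolist(),np.round(c["t"],4))
E
```

```text
{'time': 0.0, 'q': [1.1311, 0.2648, 1.6054, 0.0, 1.2737, -0.0369], 'joint_vel': [0.0006, -0.0, -0.0008, -0.0013, 0.0006, 0.0002], 'joint_torque': [-0.0008, -51.5119, -36.7306, -0.0003, 0.0132, -0.0], 'tool_pos': [0.2643, 0.6203, 0.23], 'tcp_rot': [-0.6283, -3.0775, 0.0035], 'wrist_force': [0.1165, 0.6431, -0.7247], 'torque': [0.0087, 0.0363, 0.0671], 'grip_force': 0.0, 'width': 0.9991}
side [[415.9, 0.0, 253.1], [0.0, 415.9, 195.0], [0.0, 0.0, 1.0]] [-0.1191  0.      0.      0.      0.    ] [[0.9392, -0.3434, -0.0063], [-0.1934, -0.5135, -0.836], [0.2839, 0.7864, -0.5486]] [-0.5413  0.2331  0.9326]
top [[411.0, 0.0, 255.4], [0.0, 411.0, 191.4], [0.0, 0.0, 1.0]] [-0.0052  0.      0.      0.      0.    ] [[-0.0173, -0.9998, -0.0082], [-0.9864, 0.0184, -0.1635], [0.1636, 0.0053, -0.9865]] [0.0494 0.5943 1.3437]
wrist [[266.2, 0.0, 252.7], [0.0, 266.2, 189.4], [0.0, 0.0, 1.0]] [-0.0403  0.      0.      0.      0.    ] [[0.392, 0.92, -0.0026], [0.8831, -0.3755, 0.2814], [0.2579, -0.1126, -0.9596]] [-0.6737 -0.0373  0.3796]
```

View pics/top0.png

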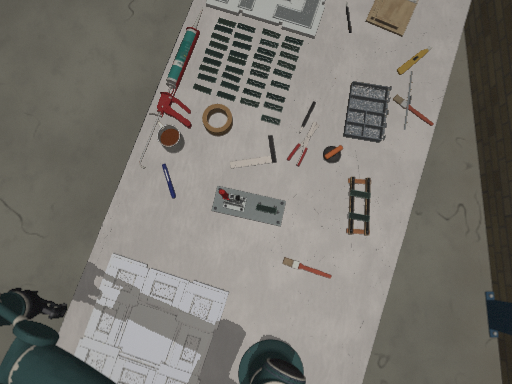

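View pics/side0.png

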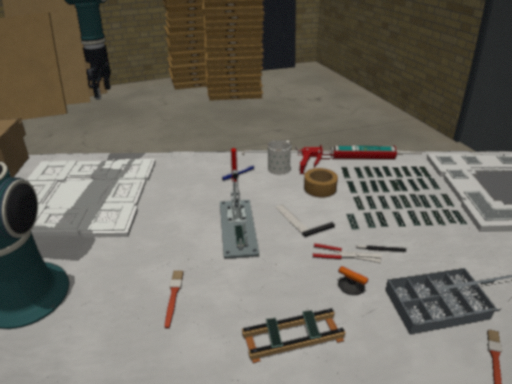

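The top view shows the jig around (248,205), with the nest near (267,208) and the clamp near (230,198). The rack is around (359,206), with strips near (360,192) and (358,217). In the side view the jig is near (238,228) and the rack near (293,333). Next I'll look at enlarged crops.

Run:
```python
import cv2, numpy as np
t=cv2.imread("pics/top0.png"); s=cv2.imread("pics/side0.png")
def crop(im,x,y,w,h,f): return cv2.resize(im[y:y+h,x:x+w],None,fx=f,fy=f,interpolation=cv2.INTER_CUBIC)
a=crop(t,205,180,90,50,5)   # 450x250
b=crop(t,335,170,50,70,5)   # 250x350
c=crop(s,210,140,60,120,5)[:600]  # 300x600
d=crop(s,235,300,120,65,4)  # 480x260
A=np.zeros((600,800,3),np.uint8); A[:250,:450]=a; A[250:,:250]=b
A[250:510,260:740]=d
cv2.imwrite("pics/crop1.png",A)
```

```text
(no output)
```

View pics/crop1.png

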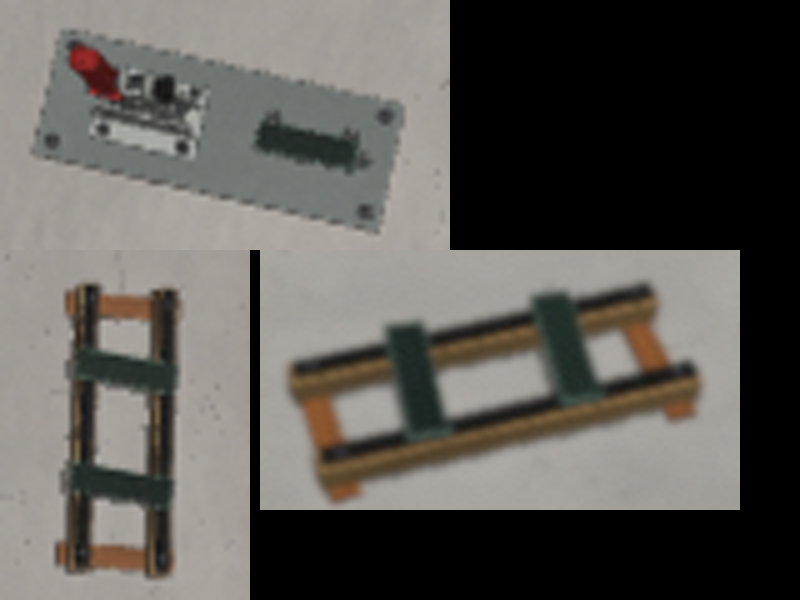

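The crop shows:
- **Jig plate:** corners at about (62,30), (403,103), (380,232) and (32,155) in the top crop, with the dark pile around (307,143).
- **Rack strips:** centres at about (125,371) and (120,485) in the top crop, and (419,380) and (568,348) in the side crop.

I'll triangulate these.

```bash
cat > h.py <<'E'
import cv2, numpy as np, pickle
from scipy.spatial.transform import Rotation as Ro
def ray(c,uv):
    p=cv2.undistortPoints(np.array(uv,float).reshape(-1,1,2),c["K"],c["dist"])[:,0]
    d=np.c_[p,np.ones(len(p))]@c["R"]; return -c["R"].T@c["t"], d
def onplane(c,uv,z):
    o,d=ray(c,uv); return o+d*((z-o[2])/d[:,2])[:,None]
def tri(cs,uvs):
    A=np.zeros((3,3));b=np.zeros(3)
    for c,uv in zip(cs,uvs):
        o,d=ray(c,uv);d=d[0]/np.linalg.norm(d[0]);M=np.eye(3)-np.outer(d,d);A+=M;b+=M@o
    X=np.linalg.solve(A,b); r=[np.linalg.norm(np.cross(X-ray(c,uv)[0],ray(c,uv)[1][0]/np.linalg.norm(ray(c,uv)[1][0]))) for c,uv in zip(cs,uvs)]
    return X,r
def proj(c,X):
    return cv2.projectPoints(np.atleast_2d(np.array(X,float)),cv2.Rodrigues(c["R"])[0],np.array(c["t"],float),c["K"],c["dist"])[0][:,0]
def load(n): return pickle.load(open(n+".pkl","rb"))
def shot(n,name):
    from workcell import vision
    c=vision.read_camera(n); pickle.dump(c,open(name+".pkl","wb")); cv2.imwrite(f"pics/{name}.png",c["image"][:,:,::-1]); return c
def delta(target,axis_y=None):
    "tool-frame move from present pose to TCP target with tool down and tool y along world dir axis_y (angle)"
    from workcell import bot
    s=bot.read_state(); R=Ro.from_rotvec(s["tcp_rot"]); 
    d=R.inv().apply(np.array(target)-s["tool_pos"])
    out=[R.as_matrix(),]
    if axis_y is not None:
        best=None
        for a in (axis_y,axis_y+np.pi):
            y=np.array([np.cos(a),np.sin(a),0]);z=np.array([0,0,-1.]);x=np.cross(y,z)
            w=(R.inv()*Ro.from_matrix(np.c_[x,y,z])).as_rotvec()
            if best is None or np.linalg.norm(w)<np.linalg.norm(best): best=w
        print("turn(fs)",np.round(best/0.5,3),"deg",np.round(np.degrees(best),2))
    print("shift in tool axes at start (fs)",np.round(d/0.1,3))
    return s
E
python3 - <<'E'
from h import *
t=load("top0");s=load("side0")
ct=lambda u,v:(205+(u+.5)/5-.5,180+(v+.5)/5-.5)
P=onplane(t,[ct(*p) for p in [(62,30),(403,103),(380,232),(32,155)]],.015);print(P.round(4)); e=P[0]-P[1]+P[3]-P[2]
print("len",[np.linalg.norm(P[i]-P[(i+1)%4]).round(4) for i in range(4)],"ang y",np.arctan2(e[1],e[0]))
S=onplane(t,[ct(307,143)],.035);print("pile",S)
rt=lambda u,v:(335+(u+.5)/5-.5,170+(v-250+.5)/5-.5)
rs=lambda u,v:(235+(u-260+.5)/4-.5,300+(v-250+.5)/4-.5)
for a,b in [((125,371),(568,348)),((120,485),(419,380))]:
    print("strip",tri([t,s],[rt(*a),rs(*b)]), onplane(t,[rt(*a)],.029))
for q in [[(78,348),(175,365),(172,393),(78,377)],[(72,463),(172,481),(170,508),(70,491)]]:
    P=onplane(t,[rt(*p) for p in q],.029); e=P[1]-P[0]+P[2]-P[3];print(P.mean(0).round(4),P.round(4).tolist(),np.arctan2(e[1],e[0]))
w=load("wrist0");st=np.array([.2643,.6203,.23]);print("cam in tool",Ro.from_rotvec([-0.6283,-3.0775,.0035]).inv().apply(-w["R"].T@w["t"]-st),(w["R"]@Ro.from_rotvec([-0.6283,-3.0775,.0035]).as_matrix()).round(3))
print(Ro.from_rotvec([-0.6283,-3.0775,.0035]).as_matrix().round(3))
E
```

```text
[[ 0.6235  0.1724  0.015 ]
 [ 0.5678 -0.0636  0.015 ]
 [ 0.4789 -0.0452  0.015 ]
 [ 0.5363  0.1933  0.015 ]]
len [np.float64(0.2424), np.float64(0.0908), np.float64(0.2453), np.float64(0.0897)] ang y 1.3367146678785402
pile [[0.53868061 0.00381531 0.035     ]]
strip (array([ 0.58501239, -0.31952622,  0.02555206]), [np.float64(0.0012778277149489072), np.float64(0.0012778277149491024)]) [[ 0.58323883 -0.31823804  0.029     ]]
strip (array([ 0.5064696 , -0.31135239,  0.0258564 ]), [np.float64(0.0012692006626623484), np.float64(0.001269200662662469)]) [[ 0.50491788 -0.31025107  0.029     ]]
[ 0.5834 -0.3187  0.029 ] [[0.5998, -0.2869, 0.029], [0.5868, -0.3527, 0.029], [0.5674, -0.3495, 0.029], [0.5797, -0.2858, 0.029]] -1.7640524757706524
[ 0.5044 -0.3109  0.029 ] [[0.5205, -0.2785, 0.029], [0.507, -0.3457, 0.029], [0.4887, -0.3432, 0.029], [0.5015, -0.2761, 0.029]] -1.7643505365612508
cam in tool [ 7.10525579e-02  7.84901111e-05 -1.43011007e-01] [[ 0.     1.     0.   ]
 [-0.96   0.    -0.282]
 [-0.282 -0.     0.96 ]]
[[-0.92   0.392 -0.001]
 [ 0.392  0.92  -0.002]
 [ 0.    -0.002 -1.   ]]
```

The sizes fit: the plate measures about 243 x 90 mm, and the strips about 67 x 20 mm at a height of about 26 mm. Before approaching the nest I'll use depth to check how high the clamp stands near it, then work out the approach.

Run:
```python
from h import *
a=1.337;n=np.array([.5387,.0038]);y=np.array([np.cos(a),np.sin(a)]);x=np.array([y[1],-y[0]])
for nm in("top","side"):
    c=load(nm+"0");v,u=np.where(c["depth"]>0);p=cv2.undistortPoints(np.c_[u,v].astype(float).reshape(-1,1,2),c["K"],c["dist"])[:,0]
    d=c["depth"][v,u][:,None];X=(np.c_[p,np.ones(len(p))]*d-c["t"])@c["R"]
    j=np.c_[(X[:,:2]-n)@x,(X[:,:2]-n)@y,X[:,2]];k=(abs(j[:,0])<.06)&(abs(j[:,1]-.06)<.16)&(j[:,2]>.06);j=(j[k]*1000).round().astype(int)
    print(nm,len(j));print(" ".join(str(tuple(q)) for q in j[np.argsort(j[:,1])].tolist()))
s=delta([.535,.004,.15],-.234)
```

```text
top 200
(-11, 80, 66) (9, 81, 72) (-11, 83, 68) (9, 84, 71) (-8, 84, 69) (-6, 84, 75) (6, 84, 67) (-1, 85, 66) (2, 86, 66) (4, 86, 79) (-12, 87, 64) (-8, 87, 84) (7, 87, 79) (-9, 87, 71) (-1, 88, 149) (11, 88, 69) (-4, 88, 151) (5, 89, 89) (2, 89, 152) (4, 89, 157) (-2, 89, 64) (8, 90, 152) (-8, 90, 83) (-10, 90, 75) (-5, 90, 154) (1, 90, 64) (-8, 90, 150) (4, 90, 66) (-6, 90, 92) (-12, 90, 62) (-3, 91, 160) (0, 91, 159) (11, 92, 65) (3, 92, 163) (-7, 93, 96) (-4, 93, 164) (-9, 93, 153) (4, 93, 68) (-11, 93, 71) (-6, 93, 157) (7, 93, 155) (-8, 94, 74) (-7, 95, 115) (0, 95, 158) (3, 95, 157) (6, 96, 156) (-7, 96, 155) (-8, 96, 98) (0, 96, 67) (-11, 97, 65) (-4, 97, 154) (-8, 98, 116) (2, 98, 157) (-6, 98, 124) (-8, 98, 66) (0, 98, 154) (-7, 100, 148) (6, 100, 150) (-5, 100, 157) (-8, 100, 93) (-8, 100, 136) (-9, 101, 72) (-11, 101, 62) (-1, 101, 149) (5, 102, 155) (2, 102, 153) (-7, 102, 106) (-8, 103, 152) (-5, 103, 152) (-2, 104, 154) (-12, 104, 64) (0, 104, 160) (-7, 105, 124) (-5, 105, 61) (4, 105, 156) (-6, 106, 157) (-8, 106, 150) (-2, 107, 149) (-10, 107, 69) (-8, 108, 122) (1,
[... 6470 characters left out ...]
 134, 154) (6, 134, 196) (3, 134, 203) (-3, 134, 164) (-5, 135, 197) (-5, 135, 185) (4, 135, 205) (9, 135, 205) (-4, 135, 205) (11, 135, 169) (-5, 135, 191) (-5, 135, 188) (6, 136, 201) (-5, 136, 193) (-6, 136, 166) (10, 136, 150) (-2, 136, 190) (0, 136, 93) (4, 136, 207) (-5, 136, 172) (-5, 137, 169) (1, 137, 207) (0, 137, 89) (-8, 137, 80) (9, 137, 201) (-9, 137, 77) (-5, 137, 175) (-1, 138, 207) (7, 138, 206) (-4, 139, 197) (-5, 139, 177) (-9, 140, 72) (4, 141, 208) (-5, 142, 160) (-4, 143, 205) (10, 145, 203) (7, 145, 205) (-1, 145, 206) (2, 146, 205)
turn(fs) [-3.000e-03  2.000e-03  2.804e+00] deg [-9.000e-02  7.000e-02  8.033e+01]
shift in tool axes at start (fs) [-4.906 -4.609  0.81 ]
```

Nothing of the clamp stands closer to the nest than y ≈ +80 mm. The bar rises to 160 mm and the handle to 210 mm, so a tool-down approach is clear. I'll add a small planner that prints the row numbers, then go round the handle on its near side.

```bash
cat >> h.py <<'E'
def plan(wps,p=None,R=None):
    "wps: list of (xyz target, tool-y angle, rows, [jaw]); prints rounded rows; even split"
    if p is None:
        from workcell import bot
        s=bot.read_state();p=s["tool_pos"];R=s["tcp_rot"]
        print("now",np.round(p,4),np.round(R,4),"w",round(s["width"],3),"F",np.round(s["wrist_force"],1))
    p=np.array(p,float);R=Ro.from_rotvec(R)
    for tgt,ang,n in wps:
        y=[np.array([np.cos(a),np.sin(a),0]) for a in(ang,ang+np.pi)];y=max(y,key=lambda v:v@R.as_matrix()[:,1])
        z=np.array([0,0,-1.]);T=Ro.from_matrix(np.c_[np.cross(y,z),y,z]);out=[]
        for i in range(n):
            w=(R.inv()*T).as_rotvec()/(n-i)/.5; d=R.inv().apply(np.array(tgt)-p)/(n-i)/.1
            r=np.r_[w,d].round(3);out.append(r.tolist());p=p+R.apply(r[3:]*.1);R=R*Ro.from_rotvec(r[:3]*.5)
        print("to",np.round(p,4)," max",np.abs([o[:3] for o in out]).max(),np.max([np.linalg.norm(o[3:]) for o in out]))
        for o in out: print(o)
E
python3 -c "
from h import *
plan([([.43,.0,.21],-.234,17),([.533,.002,.13],-.234,4)])"
```

```text
now [0.2644 0.6205 0.2302] [-6.2830e-01 -3.0777e+00  2.7000e-03] w 1.003 F [1.3 0.6 0. ]
to [ 0.43 -0.    0.21]  max 0.165 0.37846664318008266
[-0.0, 0.0, 0.165, -0.233, -0.298, 0.012]
[-0.0, 0.0, 0.165, -0.256, -0.277, 0.012]
[-0.0, 0.0, 0.165, -0.278, -0.255, 0.012]
[-0.0, 0.0, 0.165, -0.299, -0.231, 0.013]
[-0.0, 0.0, 0.165, -0.317, -0.206, 0.012]
[-0.0, 0.0, 0.165, -0.332, -0.179, 0.013]
[-0.0, 0.0, 0.165, -0.346, -0.151, 0.012]
[-0.0, 0.0, 0.165, -0.357, -0.122, 0.013]
[-0.0, 0.0, 0.165, -0.366, -0.093, 0.012]
[-0.0, 0.0, 0.165, -0.373, -0.062, 0.013]
[-0.0, 0.0, 0.165, -0.377, -0.031, 0.012]
[-0.0, 0.001, 0.165, -0.378, 0.0, 0.013]
[-0.0, 0.0, 0.165, -0.377, 0.031, 0.012]
[-0.0, 0.001, 0.165, -0.373, 0.062, 0.012]
[-0.001, 0.0, 0.165, -0.366, 0.093, 0.012]
[-0.0, 0.001, 0.165, -0.357, 0.122, 0.012]
[-0.001, 0.0, 0.164, -0.346, 0.152, 0.013]
to [0.533 0.002 0.13 ]  max 0.0 0.3266879244783927
[0.0, 0.0, 0.0, 0.065, 0.249, 0.2]
[0.0, 0.0, 0.0, 0.065, 0.249, 0.2]
[0.0, 0.0, 0.0, 0.064, 0.249, 0.2]
[0.0, 0.0, 0.0, 0.065, 0.25, 0.2]
```

Emit:
play_rows(moves=[[[0,0,0.165,-0.233,-0.298,0.012,85],[0,0,0.165,-0.256,-0.277,0.012,85],[0,0,0.165,-0.278,-0.255,0.012,85],[0,0,0.165,-0.299,-0.231,0.013,85],[0,0,0.165,-0.317,-0.206,0.012,85]]])

```text
time: 0.57
tool_pos: [0.3133, 0.4367, 0.2246]
tcp_rot: [-1.25, -2.882, 0.001]
wrist_force: [0.9, -0.0, 0.0]
width: 0.999
grip_force: 0.0
```

Emit:
play_rows(moves=[[[0,0,0.165,-0.332,-0.179,0.013,85],[0,0,0.165,-0.346,-0.151,0.012,85],[0,0,0.165,-0.357,-0.122,0.013,85],[0,0,0.165,-0.366,-0.093,0.012,85],[0,0,0.165,-0.373,-0.062,0.013,85]]])

```text
time: 0.98
tool_pos: [0.3619, 0.2543, 0.2187]
tcp_rot: [1.814, 2.565, 0.0]
wrist_force: [0.3, -0.2, -1.1]
width: 0.99
grip_force: 0.0
```

Emit:
play_rows(moves=[[[0,0,0.165,-0.377,-0.031,0.012,85],[0,0,0.165,-0.378,0,0.013,85],[0,0,0.165,-0.377,0.031,0.012,85],[0,0,0.165,-0.373,0.062,0.012,85],[0,0,0.165,-0.366,0.093,0.012,85]]])

```text
time: 1.4
tool_pos: [0.4106, 0.0717, 0.2127]
tcp_rot: [2.301, 2.138, 0.001]
wrist_force: [0.5, -0.3, -0.9]
width: 0.995
grip_force: 0.0
```

Emit:
play_rows(moves=[[[0,0,0.165,-0.357,0.122,0.012,85],[0,0,0.164,-0.346,0.152,0.013,85],[0,0,0,0,0,0,85]]])

```text
time: 1.65
tool_pos: [0.4312, -0.0052, 0.2102]
tcp_rot: [2.472, 1.934, -0.002]
wrist_force: [-0.6, 0.6, 0.6]
width: 0.999
grip_force: 0.0
```

Emit:
play_rows(moves=[[[0,0,0,0.08,0.249,0.2,85],[0,0,0,0.08,0.249,0.2,85],[0,0,0,0.08,0.249,0.2,85],[0,0,0,0.08,0.245,0.2,85],[0,0,0,0,0,0,85]]])

```text
time: 2.07
tool_pos: [0.5348, 0.0092, 0.125]
tcp_rot: [-2.462, -1.945, 0.007]
wrist_force: [-1.4, -0.3, -0.7]
width: 0.995
grip_force: 0.0
```

Run:
```python
from h import *
from workcell import bot
s=bot.read_state();print(np.round(s["tool_pos"],4),np.round(s["tcp_rot"],4))
c=shot("wrist","w1")
y=np.array([.2317,.9728]);n=np.array([.5387,.0038])
u=proj(c,np.r_[n,.035])[0];print(u)
cv2.imwrite("pics/w1b.png",cv2.resize(c["image"][:,:,::-1][60:360,80:480],None,fx=2,fy=2,interpolation=cv2.INTER_CUBIC))
```

```text
[0.5348 0.0092 0.125 ] [-2.4618 -1.9451  0.007 ]
[258.22295438 197.05064158]
```

View pics/w1b.png

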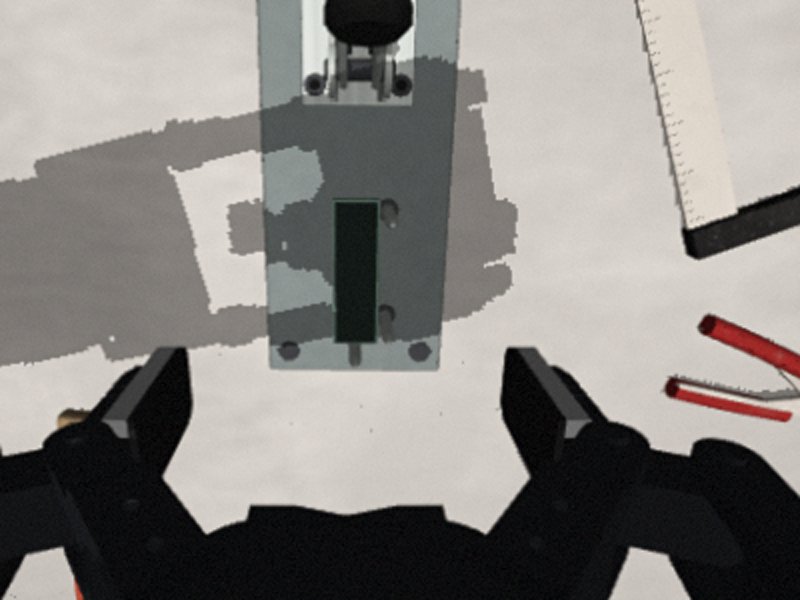

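The wrist picture, in crop pixels, shows the pile's top face with corners at about (334,199), (378,199), (376,343) and (335,343). The dowels sit at (389,212), (387,318) and (355,352), and the bar with the pad is up out of the way. I'll refine the corners numerically, move 30 mm for a second view to triangulate the height, and plan the way to the rack.

```bash
cat >> h.py <<'E'
def quad(c,guess,thr=None,r=8):
    "refine quad of dark strip: fit lines to strongest gradient normal to each guessed edge"
    g=cv2.GaussianBlur(c["image"].astype(np.float32).sum(2),(0,0),.8);G=np.array(guess,float);L=[];ctr=G.mean(0)
    for i in range(4):
        a,b=G[i],G[(i+1)%4];t=(b-a)/np.linalg.norm(b-a);nrm=np.array([t[1],-t[0]]);nrm*=np.sign(nrm@((a+b)/2-ctr));P=[]
        for f in np.linspace(.15,.85,15):
            q=a+f*(b-a);k=np.arange(-4,4.01,.1);S=(q+k[:,None]*nrm).astype(np.float32)
            v=cv2.remap(g,S[:,0].reshape(1,-1),S[:,1].reshape(1,-1),cv2.INTER_LINEAR)[0]
            P.append(S[np.argmax(np.gradient(v)[2:-2])+2])
        vx,vy,x0,y0=cv2.fitLine(np.array(P),cv2.DIST_HUBER,0,.01,.01).ravel();L.append((np.array([vy,-vx]),vy*x0-vx*y0))
    return np.array([np.linalg.solve(np.array([L[i-1][0],L[i][0]]),[L[i-1][1],L[i][1]]) for i in range(4)])
def rep(c,Q,z):
    P=onplane(c,Q,z);e=P[0]-P[3]+P[1]-P[2]
    print("ctr",P.mean(0).round(4),"lenWid",[np.linalg.norm(P[i]-P[(i+1)%4]).round(4) for i in range(4)],"ang",np.arctan2(e[1],e[0]).round(4));return P
E
python3 - <<'E'
from h import *
c=load("w1");w=lambda u,v:(80+(u+.5)/2-.5,60+(v+.5)/2-.5)
Q=quad(c,[w(334,199),w(378,199),w(376,343),w(335,343)]);print(Q.round(1));rep(c,Q,.035)
P=onplane(c,[w(257,0),w(270,369),w(440,369),w(460,0)],.015);print("plate",P.round(4))
for a in(P[0]-P[1],P[3]-P[2]):print(np.arctan2(a[1],a[0]))
print((P[1]+P[2])/2, np.linalg.norm(P[1]-P[2]))
print("dowel tops",onplane(c,[w(390,206),w(387,312)],.049))
plan([([.5048,-.3109,.14],-.193,9)])
E
```

```text
[[247.6 160.5]
 [268.8 160.6]
 [267.  231.3]
 [246.9 231.2]]
ctr [0.538  0.0037 0.035 ] lenWid [np.float64(0.0187), np.float64(0.0683), np.float64(0.0192), np.float64(0.0684)] ang 1.3254
plate [[ 0.5235  0.1304  0.015 ]
 [ 0.4809 -0.0432  0.015 ]
 [ 0.5684 -0.0638  0.015 ]
 [ 0.6098  0.1099  0.015 ]]
1.3302375029954825
1.3363666220062302
[ 0.52463494 -0.05351451  0.015     ] 0.08986057321696778
dowel tops [[ 0.55971275  0.03438612  0.049     ]
 [ 0.54853452 -0.01167059  0.049     ]]
now [0.5333 0.0092 0.1267] [-2.4614 -1.9452  0.0078] w 0.997 F [-0.8 -0.5  0.5]
to [ 0.5048 -0.3109  0.14  ]  max 0.009 0.3578281710542086
[-0.001, 0.0, -0.009, -0.353, 0.051, -0.015]
[-0.002, 0.0, -0.009, -0.354, 0.05, -0.015]
[-0.001, 0.0, -0.009, -0.354, 0.048, -0.015]
[-0.002, 0.0, -0.009, -0.354, 0.047, -0.014]
[-0.001, 0.0, -0.009, -0.354, 0.045, -0.014]
[-0.002, 0.001, -0.009, -0.354, 0.043, -0.015]
[-0.001, 0.0, -0.009, -0.355, 0.042, -0.015]
[-0.002, 0.001, -0.009, -0.355, 0.04, -0.014]
[-0.001, 0.0, -0.008, -0.355, 0.038, -0.015]
```

Emit:
play_rows(moves=[[[0,0,0,-0.3,0,-0.05,85],[0,0,0,0,0,0,85]]])

```text
time: 2.28
tool_pos: [0.5262, -0.0226, 0.136]
tcp_rot: [2.464, 1.947, -0.003]
wrist_force: [0.2, 0.3, 0.6]
width: 0.997
grip_force: 0.0
```

Run:
```python
from h import *
w=lambda u,v:(80+(u+.5)/2-.5,60+(v+.5)/2-.5)
a=load("w1");Qa=quad(a,[w(334,199),w(378,199),w(376,343),w(335,343)])
c=shot("wrist","w2");P=onplane(a,Qa,.035);Qc=quad(c,proj(c,P));print(Qc.round(1));rep(c,Qc,.035)
for i in range(4):print(tri([a,c],[Qa[i],Qc[i]]))
from workcell import bot
print(bot.read_state()["time"])
plan([([.5048,-.3109,.14],-.193,8)])
```

```text
[[248.  121.4]
 [269.1 121.7]
 [267.2 194.7]
 [247.4 193.3]]
ctr [0.538  0.0042 0.035 ] lenWid [np.float64(0.0188), np.float64(0.0681), np.float64(0.019), np.float64(0.067)] ang 1.3256
(array([0.53722563, 0.03931319, 0.03619159]), [np.float64(0.0001193845808200577), np.float64(0.00011938458081993442)])
(array([0.55535625, 0.0346328 , 0.03474354]), [np.float64(6.766103123086964e-05), np.float64(6.766103123093661e-05)])
(array([ 0.53899177, -0.03120282,  0.03594715]), [np.float64(0.00013223892114976537), np.float64(0.00013223892114977296)])
(array([ 0.52168471, -0.02275609,  0.0448616 ]), [np.float64(6.818432598355209e-05), np.float64(6.818432598363593e-05)])
2.3333
now [ 0.5267 -0.0215  0.1363] [2.4661e+00 1.9451e+00 2.0000e-04] w 0.994 F [-0.4  0.3 -0.2]
to [ 0.5048 -0.3109  0.14  ]  max 0.011 0.36337583849232463
[0.0, 0.0, -0.011, -0.358, 0.058, -0.004]
[0.0, 0.0, -0.01, -0.359, 0.056, -0.005]
[0.0, 0.0, -0.011, -0.359, 0.054, -0.004]
[0.0, 0.0, -0.01, -0.359, 0.052, -0.005]
[0.0, 0.0, -0.011, -0.359, 0.05, -0.004]
[0.0, 0.0, -0.01, -0.36, 0.048, -0.005]
[0.001, 0.0, -0.011, -0.36, 0.046, -0.004]
[0.0, 0.001, -0.01, -0.36, 0.045, -0.005]
```

The pile's top centre comes out at about (0.538, 0.004) at z ≈ 0.0355, against an expected 0.035, and the jig's y direction at about 1.333 rad. Next I'll move over the middle of the rack to see both strips.

Emit:
play_rows(moves=[[[0,0,-0.011,-0.35,0.105,0,85],[0,0,-0.011,-0.35,0.105,0,85],[0,0,-0.011,-0.35,0.105,0,85],[0,0,-0.011,-0.35,0.105,0,85],[0,0,-0.011,-0.35,0.105,0,85]]])

```text
time: 2.75
tool_pos: [0.5395, -0.2035, 0.1367]
tcp_rot: [2.437, 1.981, 0.002]
wrist_force: [1.3, 0.9, -0.0]
width: 0.999
grip_force: 0.0
```

Emit:
play_rows(moves=[[[0,0,-0.011,-0.35,0.105,0.05,85],[0,0,-0.011,-0.35,0.105,0.05,85],[0,0,-0.01,-0.3,0.1,0.05,85],[0,0,0,0,0,0,85],[0,0,0,0,0,0,85]]])

```text
time: 3.17
tool_pos: [0.5498, -0.3078, 0.121]
tcp_rot: [2.425, 1.997, 0.001]
wrist_force: [-0.6, 0.5, 0.3]
width: 0.998
grip_force: 0.0
```

Run:
```python
from h import *
from workcell import bot
for i in range(3):
    s=bot.read_state();print(s["time"],np.round(s["tool_pos"],4),np.round(s["tcp_rot"],4))
    c=shot("wrist","w3")
cv2.imwrite("pics/w3b.png",cv2.resize(c["image"][:,:,::-1][60:330,80:440],None,fx=2,fy=2,interpolation=cv2.INTER_CUBIC))
print(proj(c,[[.5048,-.3109,.029],[.5836,-.3187,.029]]))
```

```text
3.1667 [ 0.5498 -0.3078  0.121 ] [2.4251e+00 1.9968e+00 9.0000e-04]
3.2167 [ 0.5498 -0.3065  0.1209] [-2.4236e+00 -1.9985e+00 -1.0000e-03]
3.2667 [ 0.5499 -0.3058  0.1209] [-2.4224e+00 -1.9999e+00 -9.0000e-04]
[[206.01702123 205.78985711]
 [290.44209853 198.42427365]]
```

View pics/w3b.png

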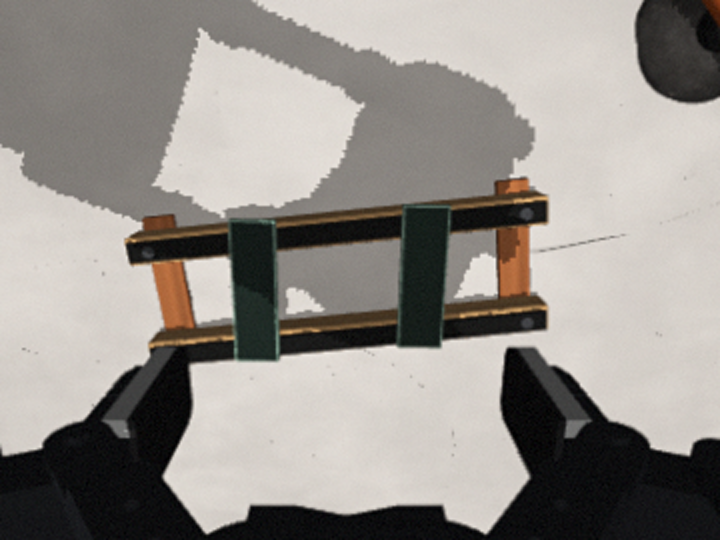

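The left strip's corners are at about (229,220), (275,220), (280,360) and (235,360). The right strip's are at (405,206), (450,206), (441,347) and (397,347). The lifter is clear at the top right.

Run:
```python
from h import *
c=load("w3");t=load("top0");s=load("side0");w=lambda u,v:(80+(u+.5)/2-.5,60+(v+.5)/2-.5)
for g,ts in (([(229,220),(275,220),(280,360),(235,360)],((120,485),(419,380))),([(405,206),(450,206),(441,347),(397,347)],((125,371),(568,348)))):
    G=[w(*p) for p in g];Q=quad(c,G);print(Q.round(1).tolist());P=rep(c,Q,.029);rep(c,np.array(G),.029)
    m=proj(c,P.mean(0))[0]
    a,b=ts;rt=(335+(a[0]+.5)/5-.5,170+(a[1]-250+.5)/5-.5);rs=(235+(b[0]-260+.5)/4-.5,300+(b[1]-250+.5)/4-.5)
    print(tri([c,s],[m,rs]),tri([c,t,s],[m,rt,rs]))
plan([([.5048,-.3109,.08],-.193,3)])
```

```text
[[193.89999389648438, 169.6999969482422], [215.8000030517578, 171.39999389648438], [218.6999969482422, 240.10000610351562], [199.0, 239.1999969482422]]
ctr [ 0.5055 -0.3117  0.029 ] lenWid [np.float64(0.0198), np.float64(0.0685), np.float64(0.0193), np.float64(0.0692)] ang 1.3856
ctr [ 0.5057 -0.3115  0.029 ] lenWid [np.float64(0.0208), np.float64(0.0696), np.float64(0.022), np.float64(0.0697)] ang 1.3684
(array([ 0.50616596, -0.31250708,  0.02801226]), [np.float64(0.001040922390336253), np.float64(0.001040922390336239)]) (array([ 0.50585415, -0.31181145,  0.02716764]), [np.float64(0.0008988682370144845), np.float64(0.0013010957645812646), np.float64(0.0016050807219442167)])
[[282.29998779296875, 161.3000030517578], [305.0, 159.1999969482422], [298.79998779296875, 233.39999389648438], [278.5, 233.5]]
ctr [ 0.5842 -0.3187  0.029 ] lenWid [np.float64(0.0203), np.float64(0.0726), np.float64(0.0197), np.float64(0.0706)] ang 1.3566
ctr [ 0.5843 -0.3198  0.029 ] lenWid [np.float64(0.0202), np.float64(0.0691), np.float64(0.0213), np.float64(0.0691)] ang 1.3641
(array([ 0.58520264, -0.32002394,  0.02623006]), [np.float64(0.0008165921425051085), np.float64(0.0008165921425048583)]) (array([ 0.58476617, -0.31967868,  0.02586929]), [np.float64(0.00034684078976517796), np.float64(0.0011907334258213199), np.float64(0.0013987206362043258)])
now [ 0.55   -0.3055  0.1209] [-2.4218e+00 -2.0010e+00 -9.0000e-04] w 0.997 F [-0.8  0.1  0.4]
to [ 0.5048 -0.3109  0.08  ]  max 0.003 0.20471932004576412
[0.0, -0.0, 0.002, -0.046, -0.145, 0.136]
[0.0, -0.0, 0.002, -0.047, -0.144, 0.136]
[0.001, -0.001, 0.003, -0.046, -0.145, 0.137]
```

Both strips check out, with tops at 26–28 mm (expected 29), sizes close to 70 x 22 mm, and 79 mm between centres. The left one is at (0.5056, -0.3116) with angle 1.370. I'll descend on it with the fingers partly closed.

Run:
```python
from h import *
plan([([.5056,-.3116,.06],-.2008,4)])
```

```text
now [ 0.55   -0.3055  0.1209] [-2.4218e+00 -2.0010e+00 -9.0000e-04] w 0.997 F [-0.8  0.1  0.4]
to [ 0.5056 -0.3116  0.06  ]  max 0.006 0.18977354926332593
[0.0, -0.0, 0.006, -0.036, -0.106, 0.152]
[0.0, -0.0, 0.005, -0.036, -0.106, 0.152]
[0.0, -0.0, 0.006, -0.037, -0.106, 0.152]
[0.001, -0.001, 0.005, -0.037, -0.106, 0.153]
```

Emit:
play_rows(moves=[[[0,0,0.006,-0.036,-0.106,0.152,50],[0,0,0.005,-0.036,-0.106,0.152,50],[0,0,0.006,-0.037,-0.106,0.152,50],[0,0,0.005,-0.037,-0.106,0.153,50],[0,0,0,0,0,0,50]]])

```text
time: 3.73
tool_pos: [0.5016, -0.3096, 0.0562]
tcp_rot: [-2.427, -1.983, 0.004]
wrist_force: [-0.5, 1.1, -1.0]
width: 0.587
grip_force: 0.0
```

Emit:
play_rows(moves=[[[0,0,0,0,0,0,50],[0,0,0,0,0,0,50]]])

```text
time: 3.9
tool_pos: [0.507, -0.3126, 0.0607]
tcp_rot: [2.431, 1.987, 0.001]
wrist_force: [0.4, 0.4, 0.3]
width: 0.582
grip_force: 0.0
```

Run:
```python
from h import *
c=shot("wrist","w4")
cv2.imwrite("pics/w4.png",cv2.resize(c["image"][:,:,::-1][80:380,130:390],None,fx=2,fy=2,interpolation=cv2.INTER_CUBIC))
plan([([.5056,-.3116,.026],-.2008,2)])
```

```text
now [ 0.5075 -0.3131  0.0612] [2.4303e+00 1.9862e+00 1.8000e-03] w 0.584 F [ 1.2 -0.3  0.4]
to [ 0.5056 -0.3116  0.026 ]  max 0.003 0.17644545899512404
[0.003, 0.001, 0.0, 0.006, -0.011, 0.176]
[0.003, 0.001, 0.001, 0.005, -0.011, 0.176]
```

View pics/w4.png

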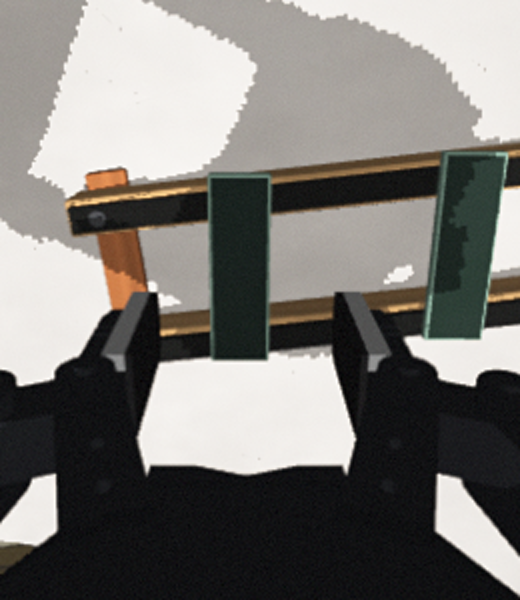

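The strip is centred between the open fingers, which are near (158,300) and (335,300). Its corners are (210,176), (270,176), (268,358) and (212,358). I'll check the centre once more from this closer view.

Run:
```python
from h import *
c=load("w4");w=lambda u,v:(130+(u+.5)/2-.5,80+(v+.5)/2-.5)
G=[w(*p) for p in [(210,176),(270,176),(268,358),(212,358)]];Q=quad(c,G);rep(c,Q,.029);rep(c,np.array(G),.029)
a=load("w3");Qa=quad(a,proj(a,onplane(c,Q,.029)))
print([tri([a,c],[Qa[i],Q[i]])[0].round(4) for i in range(4)])
```

```text
ctr [ 0.5052 -0.3121  0.029 ] lenWid [np.float64(0.0197), np.float64(0.0688), np.float64(0.0192), np.float64(0.0689)] ang 1.3682
ctr [ 0.5056 -0.3115  0.029 ] lenWid [np.float64(0.02), np.float64(0.0688), np.float64(0.0208), np.float64(0.0688)] ang 1.3671
[array([ 0.503 , -0.275 ,  0.0333]), array([ 0.5217, -0.2807,  0.0281]), array([ 0.5081, -0.3456,  0.0322]), array([ 0.4888, -0.3446,  0.0271])]
```

Emit:
play_rows(moves=[[[0,0,0,0.005,-0.011,0.176,50],[0,0,0,0.005,-0.011,0.176,50],[0,0,0,0,0,0,50],[0,0,0,0,0,0,50],[0,0,0,0,0,0,50]]])

```text
time: 4.37
tool_pos: [0.505, -0.3121, 0.0256]
tcp_rot: [2.432, 1.986, 0.001]
wrist_force: [0.0, -0.9, 0.6]
width: 0.587
grip_force: 0.0
```

```bash
python3 -c "
from h import *
plan([([.5056,-.3116,.026],-.2008,1)])"
```

```text
now [ 0.505  -0.3121  0.0256] [2.4317e+00 1.9860e+00 1.0000e-03] w 0.587 F [ 0.  -0.9  0.6]
to [ 0.5056 -0.3116  0.026 ]  max 0.004 0.008774964387392122
[0.004, 0.001, -0.001, 0.006, 0.005, -0.004]
```

Emit:
play_rows(moves=[[[0,0,0,0.003,0.003,-0.005,30],[0,0,0,0,0,0,22],[0,0,0,0,0,0,15],[0,0,0,0,0,0,15],[0,0,0,0,0,0,15]]], newtons=35)

```text
time: 4.78
tool_pos: [0.5052, -0.3121, 0.0262]
tcp_rot: [2.432, 1.985, 0.001]
wrist_force: [0.7, -0.1, 5.6]
width: 0.229
grip_force: 34.4
```

Emit:
play_rows(moves=[[[0,0,0,0,0,0,15],[0,0,0,0,0,0,15]]])

```text
time: 4.95
tool_pos: [0.5052, -0.3121, 0.0262]
tcp_rot: [2.432, 1.985, 0.001]
wrist_force: [-0.7, 0.5, 6.6]
width: 0.228
grip_force: 34.4
```

The opening reads 19.5 mm instead of 22, so I'll lift only 8 mm and look.

Emit:
play_rows(moves=[[[0,0,0,0,0,-0.02,15],[0,0,0,0,0,-0.03,15],[0,0,0,0,0,-0.03,15],[0,0,0,0,0,0,15],[0,0,0,0,0,0,15]]])

```text
time: 5.37
tool_pos: [0.5041, -0.3115, 0.0328]
tcp_rot: [2.434, 1.987, 0.0]
wrist_force: [-0.7, 0.2, -1.3]
width: 0.231
grip_force: 34.2
```

Run:
```python
from h import *
c=shot("wrist","w5");s=shot("side","s5")
a=cv2.resize(c["image"][:,:,::-1][150:350,150:400],None,fx=2.4,fy=2.4,interpolation=cv2.INTER_CUBIC)
b=cv2.resize(s["image"][:,:,::-1][280:370,230:350],(600-0,450),interpolation=cv2.INTER_CUBIC)[:300-180]
cv2.imwrite("pics/w5b.png",a)
```

```text
(no output)
```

View pics/w5b.png

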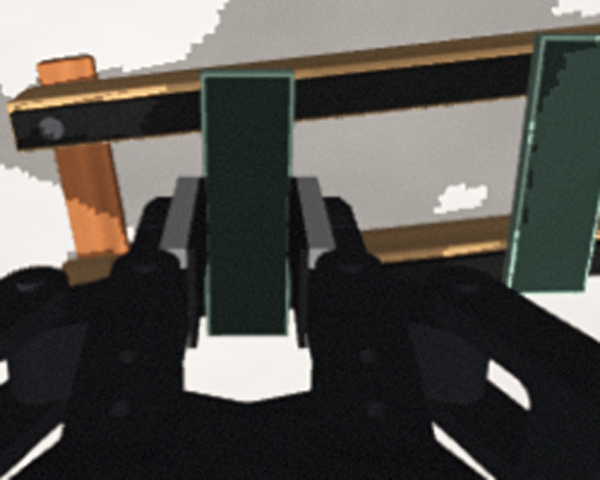

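The strip is held level in the pads, corners (203,73), (293,73), (287,334) and (208,334). I'll lift it and carry it to a hover over the nest.

Run:
```python
from h import *
c=load("w5");w=lambda u,v:(150+(u+.5)/2.4-.5,150+(v+.5)/2.4-.5)
G=[w(*p) for p in [(203,73),(293,73),(287,334),(208,334)]];Q=quad(c,G);rep(c,Q,.0365);rep(c,np.array(G),.0365)
plan([([.5056,-.3116,.11],-.2008,3),([.5375,.0048,.085],-.2378,10)])
```

```text
ctr [ 0.5047 -0.3103  0.0365] lenWid [np.float64(0.0211), np.float64(0.0675), np.float64(0.019), np.float64(0.0729)] ang 1.3726
ctr [ 0.5049 -0.3104  0.0365] lenWid [np.float64(0.0202), np.float64(0.0691), np.float64(0.0203), np.float64(0.0691)] ang 1.3677
now [ 0.5039 -0.3113  0.0325] [-2.4333e+00 -1.9865e+00  2.0000e-04] w 0.228 F [ 0.4 -0.2 -1.1]
to [ 0.5056 -0.3116  0.11  ]  max 0.001 0.25906948874771035
[-0.0, -0.0, -0.0, 0.0, 0.006, -0.258]
[-0.0, -0.0, -0.001, 0.0, 0.006, -0.259]
[-0.001, -0.0, -0.0, 0.001, 0.005, -0.258]
to [0.5375 0.0048 0.085 ]  max 0.008 0.31950117370676434
[0.0, -0.0, 0.007, 0.316, -0.032, 0.025]
[0.0, -0.0, 0.007, 0.316, -0.033, 0.025]
[0.0, -0.0, 0.007, 0.316, -0.034, 0.025]
[0.0, -0.0, 0.008, 0.316, -0.035, 0.025]
[0.0, -0.0, 0.007, 0.316, -0.037, 0.025]
[0.0, -0.0, 0.008, 0.316, -0.038, 0.025]
[0.0, -0.0, 0.007, 0.316, -0.039, 0.025]
[0.0, -0.0, 0.008, 0.316, -0.04, 0.025]
[0.0, -0.0, 0.007, 0.315, -0.041, 0.025]
[0.0, -0.0, 0.008, 0.315, -0.042, 0.025]
```

Emit:
play_rows(moves=[[[0,0,0,0,0.006,-0.258,15],[0,0,0,0,0.006,-0.258,15],[0,0,0,0,0.006,-0.258,15],[0,0,0.007,0.2,-0.02,0,15],[0,0,0.007,0.316,-0.033,0.025,15]]])

```text
time: 5.88
tool_pos: [0.5135, -0.2632, 0.111]
tcp_rot: [2.438, 1.97, 0.003]
wrist_force: [0.7, 0.1, -0.4]
width: 0.229
grip_force: 34.3
```

Emit:
play_rows(moves=[[[0,0,0.007,0.316,-0.034,0.025,15],[0,0,0.007,0.316,-0.035,0.025,15],[0,0,0.007,0.316,-0.037,0.025,15],[0,0,0.008,0.316,-0.038,0.025,15],[0,0,0.007,0.316,-0.039,0.025,15]]])

```text
time: 6.3
tool_pos: [0.5267, -0.1005, 0.0948]
tcp_rot: [-2.459, -1.955, 0.0]
wrist_force: [1.0, -0.6, -0.6]
width: 0.231
grip_force: 34.3
```

Emit:
play_rows(moves=[[[0,0,0.008,0.316,-0.04,0.025,15],[0,0,0.007,0.25,-0.041,0.025,15],[0,0,0.007,0.2,-0.041,0.02,15],[0,0,0.008,0.08,-0.04,0.02,15],[0,0,0,0,0,0,15]]])

```text
time: 6.72
tool_pos: [0.5295, -0.0142, 0.0853]
tcp_rot: [-2.469, -1.94, 0.002]
wrist_force: [-0.1, -0.0, -0.0]
width: 0.23
grip_force: 34.3
```

Emit:
play_rows(moves=[[[0,0,0,0,0,0,15],[0,0,0,0,0,0,15],[0,0,0,0,0,0,15]]])

```text
time: 6.97
tool_pos: [0.5307, -0.0171, 0.0862]
tcp_rot: [2.474, 1.936, 0.0]
wrist_force: [-0.2, -0.0, 0.1]
width: 0.228
grip_force: 34.3
```

Run:
```python
from h import *
c=shot("wrist","w6")
cv2.imwrite("pics/w6b.png",cv2.resize(c["image"][:,:,::-1][60:340,130:390],None,fx=2,fy=2,interpolation=cv2.INTER_CUBIC))
plan([([.5375,.0048,.07],-.2378,2)])
```

```text
now [ 0.5308 -0.0171  0.0863] [2.4740e+00 1.9355e+00 1.0000e-04] w 0.226 F [ 0.4 -0.5  0.5]
to [0.5375 0.0048 0.07  ]  max 0.005 0.14060227594174995
[0.0, 0.0, -0.005, 0.114, 0.006, 0.081]
[0.001, 0.0, -0.005, 0.114, 0.007, 0.082]
```

View pics/w6b.png

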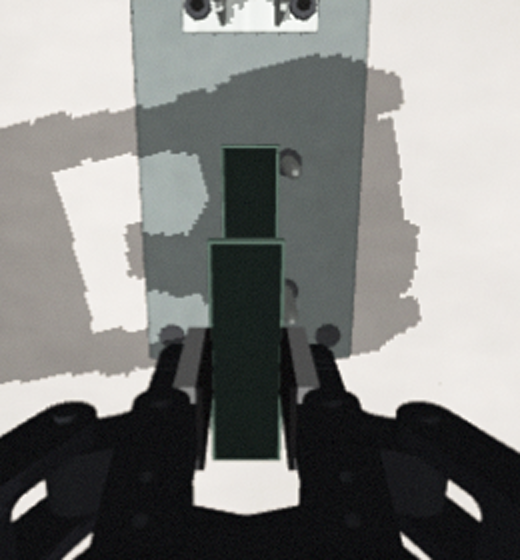

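The held strip's top face spans (210,242), (284,242), (280,459) and (213,459). The pile's +y end lies at (222,147) to (277,147), with the dowels at (290,163) and (291,292). I'll measure both from this one view.

Run:
```python
from h import *
c=load("w6");w=lambda u,v:(130+(u+.5)/2-.5,60+(v+.5)/2-.5)
G=[w(*p) for p in [(210,242),(284,242),(280,459),(213,459)]];Q=quad(c,G);P=rep(c,Q,.0891);P2=rep(c,np.array(G),.0891)
p=np.array([.5308,-.0171]);tx=np.array([np.sin(.2378),np.cos(.2378)]);ty=np.array([np.cos(.2378),-np.sin(.2378)])
for q in(P,P2):d=q.mean(0)[:2]-p;print("strip-TCP in tool x,y mm",d@tx*1e3,d@ty*1e3)
E=onplane(c,[w(222,147),w(277,147)],.035);m=E.mean(0);print("pile +y end",E.round(4),"ctr",m[:2]-.035*tx, "width",np.linalg.norm(E[0]-E[1]))
H=onplane(c,[w(222,147),w(277,147),w(275,235),w(224,235)],.035);rep(c,quad(c,proj(c,H)),.035)
L=onplane(c,[w(131,0),w(149,345),w(351,355),w(369,20)],.015)
for a in(L[0]-L[1],L[3]-L[2]):print("plate edge",np.arctan2(a[1],a[0]))
for z in (.043,.049):print("dowel",onplane(c,[w(290,160)],z))
```

```text
ctr [ 0.5311 -0.017   0.0891] lenWid [np.float64(0.0198), np.float64(0.0692), np.float64(0.0199), np.float64(0.0692)] ang 1.3307
ctr [ 0.5315 -0.0168  0.0891] lenWid [np.float64(0.0201), np.float64(0.0695), np.float64(0.0208), np.float64(0.0695)] ang 1.3263
strip-TCP in tool x,y mm 0.1655915454109134 0.23371617420641802
strip-TCP in tool x,y mm 0.46494534492535644 0.6325305818434899
pile +y end [[0.5364 0.0396 0.035 ]
 [0.5556 0.0348 0.035 ]] ctr [0.53777006 0.00319301] width 0.019721731011301494
ctr [0.542  0.0209 0.035 ] lenWid [np.float64(0.0186), np.float64(0.0332), np.float64(0.0195), np.float64(0.0332)] ang 1.3266
plate edge 1.3267147147012859
plate edge 1.3326594336176543
dowel [[0.55865737 0.03015967 0.043     ]]
dowel [[0.55832321 0.03087048 0.049     ]]
```

The held strip is centred on the TCP within 0.5 mm and parallel to the jig. The pile centre is (0.5378, 0.0035). I'll aim 1 mm clear of the dowels, at TCP (0.537, 0.0046).

Emit:
play_rows(moves=[[[0,0,0,0.112,0.004,0.03,15],[0,0,0,0.112,0.004,0.03,15],[0,0,0,0,0,0,15],[0,0,0,0,0,0,15],[0,0,0,0,0,0,15]]])

```text
time: 7.43
tool_pos: [0.5366, 0.006, 0.0799]
tcp_rot: [-2.472, -1.939, 0.001]
wrist_force: [0.6, -0.0, 0.3]
width: 0.231
grip_force: 34.3
```

Emit:
play_rows(moves=[[[0,0,0,0,0,0,15],[0,0,0,0,0,0,15]]])

```text
time: 7.6
tool_pos: [0.5367, 0.0057, 0.0801]
tcp_rot: [2.473, 1.938, -0.0]
wrist_force: [-0.6, -0.3, -1.0]
width: 0.231
grip_force: 34.3
```

```bash
python3 -c "
from h import *
plan([([.537,.0046,.040],-.24,4)])"
```

```text
now [0.5367 0.0057 0.0801] [ 2.4726e+00  1.9377e+00 -1.0000e-04] w 0.231 F [-0.6 -0.3 -1. ]
to [0.537  0.0046 0.04  ]  max 0.001 0.10103959619871807
[0.0, 0.0, -0.001, -0.002, 0.001, 0.1]
[0.0, 0.0, -0.001, -0.003, 0.001, 0.1]
[0.0, 0.0, -0.0, -0.002, 0.002, 0.101]
[0.0, 0.0, -0.001, -0.003, 0.001, 0.1]
```

Emit:
play_rows(moves=[[[0,0,0,-0.003,0.002,0.1,15],[0,0,0,-0.003,0.002,0.1,15],[0,0,0,-0.003,0.001,0.1,15],[0,0,0,-0.002,0.001,0.08,15],[0,0,0,0,0,0,15]]])

```text
time: 8.02
tool_pos: [0.5346, 0.0044, 0.0391]
tcp_rot: [-2.47, -1.935, 0.006]
wrist_force: [-1.4, 0.0, 0.0]
width: 0.231
grip_force: 34.3
```

Emit:
play_rows(moves=[[[0,0,0,0,0,0,15],[0,0,0,0,0,0.02,15],[0,0,0,0,0,0.015,15],[0,0,0,0,0,0,15],[0,0,0,0,0,0,15]]])

```text
time: 8.43
tool_pos: [0.5373, 0.0045, 0.0389]
tcp_rot: [2.473, 1.937, 0.001]
wrist_force: [-0.5, 0.2, -0.8]
width: 0.228
grip_force: 34.3
```

Emit:
play_rows(moves=[[[0,0,0,0,0,0.01,15],[0,0,0,0,0,0.01,15],[0,0,0,0,0,0,15],[0,0,0,0,0,0,15],[0,0,0,0,0,0,15]]])

```text
time: 8.85
tool_pos: [0.5371, 0.0045, 0.0367]
tcp_rot: [2.473, 1.938, 0.0]
wrist_force: [-0.2, 0.3, -0.2]
width: 0.23
grip_force: 34.4
```

Emit:
play_rows(moves=[[[0,0,0,0,0,0.006,15],[0,0,0,0,0,0,15],[0,0,0,0,0,0,15]]])

```text
time: 9.1
tool_pos: [0.5372, 0.0045, 0.0366]
tcp_rot: [2.473, 1.938, 0.0]
wrist_force: [-2.6, 0.8, 5.1]
width: 0.228
grip_force: 35.0
```

Contact is 5 N right at the expected height. I'll release it.

Emit:
play_rows(moves=[[[0,0,0,0,0,0,22],[0,0,0,0,0,0,26],[0,0,0,0,0,0,30],[0,0,0,0,0,0,34],[0,0,0,0,0,0,34]]])

```text
time: 9.52
tool_pos: [0.5369, 0.0045, 0.0357]
tcp_rot: [-2.473, -1.937, 0.0]
wrist_force: [0.6, 0.1, 0.5]
width: 0.401
grip_force: 0.0
```

Emit:
play_rows(moves=[[[0,0,0,0,0,-0.1,34],[0,0,0,0,0,-0.2,34],[0,0,0,-0.1,0,-0.3,34],[0,0,0,-0.2,0,-0.2,34],[0,0,0,0,0,0,34]]])

```text
time: 9.93
tool_pos: [0.5333, -0.0268, 0.1218]
tcp_rot: [2.468, 1.932, 0.009]
wrist_force: [1.4, -0.1, 0.4]
width: 0.396
grip_force: 0.0
```

Emit:
play_rows(moves=[[[0,0,0,0,0,0,34],[0,0,0,0,0,0,34]]])

```text
time: 10.1
tool_pos: [0.5295, -0.0244, 0.1158]
tcp_rot: [-2.473, -1.937, -0.0]
wrist_force: [-0.2, -0.0, -0.9]
width: 0.398
grip_force: 0.0
```

Run:
```python
from h import *
c=shot("wrist","w7")
cv2.imwrite("pics/w7b.png",cv2.resize(c["image"][:,:,::-1][60:340,130:390],None,fx=2,fy=2,interpolation=cv2.INTER_CUBIC))
G=proj(c,[[*(np.array([.5372,.0045])+a*np.array([.239,.971])+b*np.array([.971,-.239])),.039] for a,b in((.0345,-.0105),(.0345,.0105),(-.0345,.0105),(-.0345,-.0105))])
print(((G-[130,60])*2).round());Q=quad(c,G);rep(c,Q,.039)
plan([([.56,-.1,.13],-.22,3),([.5843,-.3193,.08],-.2048,7)])
```

```text
[[219. 121.]
 [272. 121.]
 [270. 284.]
 [222. 284.]]
ctr [0.5377 0.0048 0.039 ] lenWid [np.float64(0.02), np.float64(0.069), np.float64(0.0186), np.float64(0.068)] ang 1.3317
now [ 0.5289 -0.0242  0.115 ] [-2.4718e+00 -1.9366e+00  1.8000e-03] w 0.396 F [ 0.  -0.1  0.4]
to [ 0.56 -0.1   0.13]  max 0.015 0.27783628272779637
[-0.001, -0.0, -0.014, -0.22, 0.161, -0.05]
[-0.001, -0.0, -0.015, -0.222, 0.159, -0.05]
[-0.002, -0.0, -0.014, -0.223, 0.158, -0.05]
to [ 0.5844 -0.3193  0.08  ]  max 0.005 0.3237066573303675
[0.0, -0.0, -0.004, -0.298, 0.102, 0.071]
[0.0, -0.0, -0.004, -0.298, 0.102, 0.071]
[0.0, -0.0, -0.005, -0.299, 0.101, 0.072]
[0.0, -0.0, -0.004, -0.299, 0.1, 0.071]
[0.0, -0.0, -0.005, -0.299, 0.1, 0.072]
[0.0, -0.0, -0.004, -0.299, 0.099, 0.071]
[0.0, -0.0, -0.005, -0.299, 0.099, 0.072]
```

View pics/w7b.png

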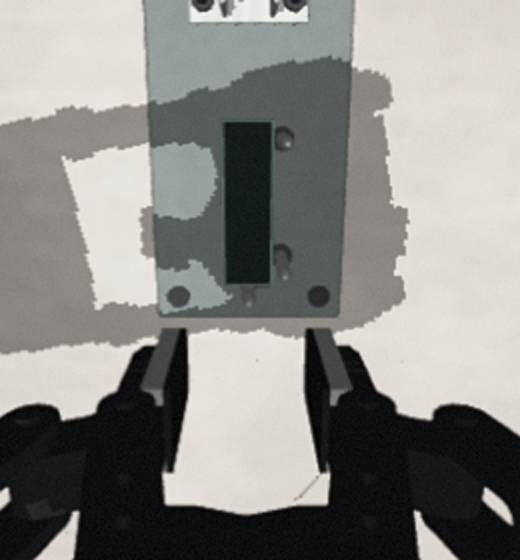

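Strip 3 lies square on the pile, with its face spanning (223,122) to (271,284) and centre (0.5377, 0.0048). Now I'll fetch the second strip.

Emit:
play_rows(moves=[[[0,0,-0.014,-0.22,0.16,-0.05,50],[0,0,-0.014,-0.222,0.16,-0.05,50],[0,0,-0.014,-0.223,0.158,-0.05,50],[0,0,-0.004,-0.298,0.102,0.071,50],[0,0,-0.004,-0.298,0.102,0.071,50]]])

```text
time: 10.57
tool_pos: [0.5683, -0.1632, 0.1159]
tcp_rot: [-2.446, -1.97, 0.0]
wrist_force: [-0.1, 0.6, 0.0]
width: 0.583
grip_force: 0.0
```

Emit:
play_rows(moves=[[[0,0,-0.005,-0.299,0.101,0.071,50],[0,0,-0.004,-0.299,0.1,0.071,50],[0,0,-0.005,-0.299,0.1,0.1,50],[0,0,-0.004,-0.299,0.099,0.1,50],[0,0,-0.005,-0.299,0.099,0.1,50]]])

```text
time: 10.98
tool_pos: [0.5843, -0.3198, 0.0699]
tcp_rot: [-2.434, -1.981, 0.002]
wrist_force: [0.5, -0.4, -0.4]
width: 0.587
grip_force: 0.0
```

Emit:
play_rows(moves=[[[0,0,0,0,0,0,50],[0,0,0,0,0,0,50],[0,0,0,0,0,0,50],[0,0,0,0,0,0,50]]])

```text
time: 11.32
tool_pos: [0.5849, -0.318, 0.0719]
tcp_rot: [-2.435, -1.983, 0.0]
wrist_force: [0.8, -0.3, 0.3]
width: 0.587
grip_force: 0.0
```

Run:
```python
from h import *
c=shot("wrist","w8")
def g(ctr,a,z): 
    l=np.array([np.cos(a),np.sin(a)]);w=np.array([l[1],-l[0]])
    return proj(c,[[*(np.array(ctr)+i*l+j*w),z] for i,j in((.0345,-.0105),(.0345,.0105),(-.0345,.0105),(-.0345,-.0105))])
G=g([.5843,-.3193],1.366,.029);Q=quad(c,G);print(G.round(1).tolist(),Q.round(1).tolist());P=rep(c,Q,.029)
a=load("w3");Qa=quad(a,proj(a,P));print([tri([a,c],[Qa[i],Q[i]])[0].round(4).tolist() for i in range(4)])
plan([([.5843,-.3193,.0262],-.2048,3)])
```

```text
[[237.0, 167.4], [266.5, 167.5], [265.1, 253.9], [238.4, 253.8]] [[236.6999969482422, 166.60000610351562], [266.0, 163.89999389648438], [262.8999938964844, 254.5], [239.8000030517578, 254.3000030517578]]
ctr [ 0.5841 -0.3187  0.029 ] lenWid [np.float64(0.0209), np.float64(0.0722), np.float64(0.0181), np.float64(0.07)] ang 1.3655
[[0.581, -0.2827, 0.0297], [0.6017, -0.285, 0.0287], [0.5863, -0.3523, 0.0351], [0.5676, -0.3529, 0.0266]]
now [ 0.5852 -0.318   0.0724] [-2.435  -1.9837 -0.    ] w 0.591 F [-0.3  0.2  0.6]
to [ 0.5843 -0.3193  0.0262]  max 0.001 0.15409412707822448
[-0.0, -0.0, 0.001, -0.005, -0.002, 0.154]
[-0.001, -0.001, 0.001, -0.005, -0.002, 0.154]
[-0.0, -0.0, 0.0, -0.004, -0.002, 0.154]
```

The closer view agrees within 0.5 mm. I'll descend, settle and grip.

Emit:
play_rows(moves=[[[0,0,0,-0.005,-0.003,0.154,50],[0,0,0,-0.005,-0.003,0.154,50],[0,0,0,-0.004,-0.003,0.14,50],[0,0,0,0,0,0,50],[0,0,0,0,0,0,50]]])

```text
time: 11.78
tool_pos: [0.5832, -0.3195, 0.0268]
tcp_rot: [-2.434, -1.982, 0.001]
wrist_force: [-0.4, -0.6, 0.7]
width: 0.583
grip_force: 0.0
```

Emit:
play_rows(moves=[[[0,0,0,0,0,0,50],[0,0,0,0,0,0,50],[0,0,0,0,0,0,50]]])

```text
time: 12.03
tool_pos: [0.5849, -0.3213, 0.029]
tcp_rot: [2.436, 1.981, 0.001]
wrist_force: [-0.9, -0.3, 0.1]
width: 0.588
grip_force: 0.0
```

```bash
python3 -c "
from h import *
plan([([.5841,-.3192,.0262],-.2048,1)])"
```

```text
now [ 0.5849 -0.3213  0.029 ] [2.4355e+00 1.9814e+00 1.1000e-03] w 0.588 F [-0.9 -0.3  0.1]
to [ 0.5841 -0.3192  0.0262]  max 0.004 0.035902646142032486
[0.004, 0.001, -0.0, 0.019, -0.012, 0.028]
```

Emit:
play_rows(moves=[[[0,0,0,0.019,-0.012,0.028,50],[0,0,0,0,0,0,50],[0,0,0,0,0,0,50],[0,0,0,0,0,0,50],[0,0,0,0,0,0,50]]])

```text
time: 12.45
tool_pos: [0.5832, -0.3188, 0.025]
tcp_rot: [2.437, 1.982, 0.0]
wrist_force: [-0.4, -0.6, -0.2]
width: 0.586
grip_force: 0.0
```

Emit:
play_rows(moves=[[[0,0,0,-0.004,0.006,-0.011,40],[0,0,0,0,0,0,40],[0,0,0,0,0,0,40],[0,0,0,0,0,0,40]]])

```text
time: 12.78
tool_pos: [0.5838, -0.3193, 0.0261]
tcp_rot: [2.437, 1.982, 0.0]
wrist_force: [-0.3, 1.2, 0.1]
width: 0.474
grip_force: 0.0
```

Emit:
play_rows(moves=[[[0,0,0,0,0,0,30],[0,0,0,0,0,0,22],[0,0,0,0,0,0,15],[0,0,0,0,0,0,15],[0,0,0,0,0,0,15]]])

```text
time: 13.2
tool_pos: [0.5839, -0.3193, 0.0263]
tcp_rot: [2.437, 1.982, 0.0]
wrist_force: [0.2, -0.7, 0.7]
width: 0.232
grip_force: 34.3
```

Emit:
play_rows(moves=[[[0,0,0,0,0,-0.02,15],[0,0,0,0,0,-0.03,15],[0,0,0,0,0,-0.03,15],[0,0,0,0,0,0,15],[0,0,0,0,0,0,15]]])

```text
time: 13.62
tool_pos: [0.584, -0.3195, 0.0346]
tcp_rot: [2.436, 1.982, 0.0]
wrist_force: [0.7, 0.1, -0.5]
width: 0.231
grip_force: 34.2
```

Run:
```python
from h import *
from workcell import bot
c=shot("wrist","w9");s=bot.read_state();p=s["tool_pos"];R=Ro.from_rotvec(s["tcp_rot"])
def g(z): return proj(c,[p+R.apply([i,j,0])+[0,0,z] for i,j in((.0345,-.0105),(.0345,.0105),(-.0345,.0105),(-.0345,-.0105))])
G=g(.0029);Q=quad(c,G);print(G.round(1).tolist(),Q.round(1).tolist());P=rep(c,Q,p[2]+.0029);print("strip in tool mm",R.inv().apply(P.mean(0)-p)*1e3)
plan([([.5841,-.3192,.11],-.2048,3),([.5372,-.0155,.088],-.24,10)])
```

```text
[[232.3, 181.7], [270.8, 181.7], [268.6, 289.2], [234.8, 289.2]] [[235.39999389648438, 183.8000030517578], [271.1000061035156, 183.39999389648438], [267.5, 289.3999938964844], [229.6999969482422, 289.3999938964844]]
ctr [ 0.5832 -0.3198  0.0372] lenWid [np.float64(0.0195), np.float64(0.0682), np.float64(0.0235), np.float64(0.0681)] ang 1.3237
strip in tool mm [-0.63238046 -0.48790668 -2.90011276]
now [ 0.5839 -0.3193  0.0343] [2.4368e+00 1.9823e+00 2.0000e-04] w 0.233 F [0.6 0.2 0.2]
to [ 0.5841 -0.3192  0.11  ]  max 0.001 0.25300197627686627
[0.0, 0.0, -0.0, 0.001, 0.001, -0.252]
[0.0, 0.0, -0.0, 0.0, 0.001, -0.252]
[0.001, 0.0, -0.0, 0.001, 0.0, -0.253]
to [ 0.5372 -0.0155  0.088 ]  max 0.007 0.308502836291662
[-0.0, 0.0, 0.007, 0.288, -0.108, 0.022]
[-0.0, 0.0, 0.007, 0.287, -0.109, 0.022]
[-0.0, 0.0, 0.007, 0.287, -0.11, 0.022]
[-0.0, 0.0, 0.007, 0.287, -0.111, 0.022]
[-0.0, 0.0, 0.007, 0.286, -0.112, 0.022]
[-0.0, 0.0, 0.007, 0.286, -0.112, 0.022]
[-0.0, 0.0, 0.007, 0.285, -0.114, 0.022]
[-0.0, 0.0, 0.007, 0.285, -0.114, 0.022]
[-0.0, 0.0, 0.007, 0.285, -0.115, 0.022]
[-0.0, 0.0, 0.007, 0.284, -0.117, 0.022]
```

The second strip is held and centred within 0.7 mm. I'll carry it over.

Emit:
play_rows(moves=[[[0,0,0,0,0,-0.252,15],[0,0,0,0,0,-0.252,15],[0,0,0,0,0,-0.252,15],[0,0,0.007,0.2,-0.07,0,15],[0,0,0.007,0.287,-0.109,0.022,15]]])

```text
time: 14.08
tool_pos: [0.579, -0.2709, 0.1113]
tcp_rot: [2.441, 1.966, 0.004]
wrist_force: [0.9, 1.3, -0.7]
width: 0.229
grip_force: 34.3
```

Emit:
play_rows(moves=[[[0,0,0.007,0.287,-0.11,0.022,15],[0,0,0.007,0.287,-0.111,0.022,15],[0,0,0.007,0.286,-0.112,0.022,15],[0,0,0.007,0.286,-0.112,0.022,15],[0,0,0.007,0.285,-0.114,0.022,15]]])

```text
time: 14.5
tool_pos: [0.5522, -0.1147, 0.0964]
tcp_rot: [-2.462, -1.952, -0.0]
wrist_force: [-0.3, 0.2, -0.6]
width: 0.231
grip_force: 34.3
```

Emit:
play_rows(moves=[[[0,0,0.007,0.285,-0.114,0.022,15],[0,0,0.007,0.285,-0.115,0.022,15],[0,0,0.007,0.284,-0.117,0.022,15],[0,0,0.007,0.18,-0.1,0.02,15],[0,0,0,0.07,-0.05,0,15]]])

```text
time: 14.92
tool_pos: [0.5288, 0.0054, 0.0873]
tcp_rot: [-2.471, -1.937, 0.001]
wrist_force: [-0.8, -0.3, -0.5]
width: 0.23
grip_force: 34.3
```

Emit:
play_rows(moves=[[[0,0,0,0,0,0,15],[0,0,0,0,0,0,15],[0,0,0,0,0,0,15],[0,0,0,0,0,0,15]]])

```text
time: 15.25
tool_pos: [0.5308, 0.0016, 0.0882]
tcp_rot: [2.475, 1.933, 0.001]
wrist_force: [-0.4, 0.2, 0.2]
width: 0.231
grip_force: 34.3
```

Run:
```python
from h import *
from workcell import bot
c=shot("wrist","w10");s=bot.read_state();p=s["tool_pos"];R=Ro.from_rotvec(s["tcp_rot"])
G=proj(c,[p+R.apply([i,j,0])+[0,0,.0028] for i,j in((.0345,-.0105),(.0345,.0105),(-.0345,.0105),(-.0345,-.0105))])
Q=quad(c,G);print(G.round(1).tolist(),Q.round(1).tolist());P=rep(c,Q,p[2]+.0028);print("strip in tool mm",R.inv().apply(P.mean(0)-p)*1e3)
plan([([.537,.0046,.080],-.24,2)])
```

```text
[[232.4, 181.9], [271.0, 181.9], [268.7, 289.4], [234.9, 289.4]] [[234.0, 183.6999969482422], [270.6000061035156, 183.60000610351562], [267.6000061035156, 290.6000061035156], [235.5, 290.20001220703125]]
ctr [0.5306 0.0008 0.0909] lenWid [np.float64(0.0199), np.float64(0.069), np.float64(0.02), np.float64(0.0686)] ang 1.3187
strip in tool mm [-0.85839806  0.08386445 -2.79985437]
now [0.5307 0.0017 0.0881] [2.4759e+00 1.9330e+00 4.0000e-04] w 0.227 F [-0.2  0.2  0.2]
to [0.537  0.0046 0.08  ]  max 0.005 0.05379591062525106
[0.001, 0.0, -0.005, 0.022, 0.027, 0.04]
[0.0, 0.0, -0.005, 0.022, 0.027, 0.041]
```

Emit:
play_rows(moves=[[[0,0,-0.01,0.03,0.025,0.04,15],[0,0,-0.008,0.027,0.025,0.04,15],[0,0,0,0,0,0,15],[0,0,0,0,0,0,15],[0,0,0,0,0,0,15]]])

```text
time: 15.72
tool_pos: [0.5363, 0.0072, 0.0796]
tcp_rot: [-2.466, -1.946, 0.001]
wrist_force: [-0.2, 0.7, 0.5]
width: 0.232
grip_force: 34.3
```

Emit:
play_rows(moves=[[[0,0,0,0,0,0,15],[0,0,0,0,0,0,15],[0,0,0,0,0,0,15]]])

```text
time: 15.97
tool_pos: [0.5364, 0.0072, 0.08]
tcp_rot: [2.466, 1.946, 0.0]
wrist_force: [0.4, 0.1, -0.0]
width: 0.234
grip_force: 34.3
```

```bash
python3 -c "
from h import *
plan([([.5372,.0055,.044],-.237,4)])"
```

```text
now [0.5364 0.0072 0.08  ] [2.4659e+00 1.9464e+00 2.0000e-04] w 0.234 F [ 0.4  0.1 -0. ]
to [0.5372 0.0055 0.044 ]  max 0.002 0.09013878188659973
[0.0, -0.0, 0.001, -0.004, 0.003, 0.09]
[0.0, -0.0, 0.001, -0.004, 0.003, 0.09]
[0.0, -0.0, 0.002, -0.003, 0.003, 0.09]
[0.0, -0.0, 0.001, -0.004, 0.003, 0.09]
```

Emit:
play_rows(moves=[[[0,0,0,-0.004,0.003,0.09,15],[0,0,0,-0.004,0.003,0.09,15],[0,0,0,-0.004,0.003,0.09,15],[0,0,0,-0.004,0.003,0.08,15],[0,0,0,0,0,0,15]]])

```text
time: 16.38
tool_pos: [0.535, 0.0053, 0.042]
tcp_rot: [-2.464, -1.944, 0.006]
wrist_force: [-0.3, -0.5, -0.3]
width: 0.231
grip_force: 34.3
```

Emit:
play_rows(moves=[[[0,0,0,0,0,0,15],[0,0,0,0,0,0,15],[0,0,0,0,0,0,15],[0,0,0,0,0,0,15]]])

```text
time: 16.72
tool_pos: [0.5377, 0.0053, 0.0454]
tcp_rot: [2.466, 1.946, 0.001]
wrist_force: [0.3, 0.1, -0.4]
width: 0.229
grip_force: 34.3
```

Emit:
play_rows(moves=[[[0,0,0,0,-0.003,0.015,15],[0,0,0,0,0,0.01,15],[0,0,0,0,0,0,15],[0,0,0,0,0,0,15],[0,0,0,0,0,0,15]]])

```text
time: 17.13
tool_pos: [0.5369, 0.0054, 0.0424]
tcp_rot: [2.466, 1.946, -0.0]
wrist_force: [0.2, 0.1, 0.5]
width: 0.232
grip_force: 34.3
```

Emit:
play_rows(moves=[[[0,0,0,0,0,0.012,15],[0,0,0,0,0,0,15],[0,0,0,0,0,0,15],[0,0,0,0,0,0,15]]])

```text
time: 17.47
tool_pos: [0.5369, 0.0054, 0.0411]
tcp_rot: [-2.466, -1.946, 0.0]
wrist_force: [-1.0, -0.4, 0.0]
width: 0.23
grip_force: 34.3
```

Emit:
play_rows(moves=[[[0,0,0,0,0,0.006,15],[0,0,0,0,0,0,15],[0,0,0,0,0,0,15]]])

```text
time: 17.72
tool_pos: [0.537, 0.0054, 0.0408]
tcp_rot: [2.466, 1.946, 0.0]
wrist_force: [-1.1, 0.7, 2.3]
width: 0.233
grip_force: 34.5
```

Contact again at the expected height. I'll release, retreat and measure.

Emit:
play_rows(moves=[[[0,0,0,0,0,0.003,22],[0,0,0,0,0,0,26],[0,0,0,0,0,0,30],[0,0,0,0,0,0,34],[0,0,0,0,0,0,34]]])

```text
time: 18.13
tool_pos: [0.5368, 0.0054, 0.0402]
tcp_rot: [-2.466, -1.946, 0.0]
wrist_force: [0.5, 0.9, 0.8]
width: 0.398
grip_force: 0.0
```

Emit:
play_rows(moves=[[[0,0,0,0,0,-0.1,34],[0,0,0,0,0,-0.2,34],[0,0,0,-0.1,0,-0.3,34],[0,0,0,-0.2,0,-0.2,34],[0,0,0,0,0,0,34]]])

```text
time: 18.55
tool_pos: [0.5335, -0.026, 0.1262]
tcp_rot: [2.461, 1.941, 0.009]
wrist_force: [1.1, 0.3, -0.0]
width: 0.397
grip_force: 0.0
```

Emit:
play_rows(moves=[[[0,0,0,0,0,0,34],[0,0,0,0,0,0,34],[0,0,0,0,0,0,34]]])

```text
time: 18.8
tool_pos: [0.5288, -0.0233, 0.1191]
tcp_rot: [-2.465, -1.945, 0.002]
wrist_force: [-0.4, 0.7, -0.9]
width: 0.398
grip_force: 0.0
```

Run:
```python
from h import *
c=shot("wrist","w11")
G=proj(c,[[*(np.array([.5372,.0045])+a*np.array([.239,.971])+b*np.array([.971,-.239])),.043] for a,b in((.0345,-.0105),(.0345,.0105),(-.0345,.0105),(-.0345,-.0105))])
Q=quad(c,G);print(G.round(1).tolist(),Q.round(1).tolist());rep(c,Q,.043)
v=c["image"][:,:,::-1][60:340,130:390];cv2.imwrite("pics/w11b.png",cv2.resize(v,None,fx=2,fy=2,interpolation=cv2.INTER_CUBIC))
from workcell import bot
s=bot.read_state();print(s["time"],s["tool_pos"],s["q"])
```

```text
[[241.6, 121.7], [267.9, 121.9], [266.1, 203.4], [242.0, 203.3]] [[241.1999969482422, 122.19999694824219], [266.8999938964844, 121.19999694824219], [265.70001220703125, 202.3000030517578], [243.8000030517578, 202.5]]
ctr [0.5374 0.005  0.043 ] lenWid [np.float64(0.0206), np.float64(0.0686), np.float64(0.019), np.float64(0.0679)] ang 1.3471
18.85 [ 0.52876525 -0.0231667   0.11882477] [-9.09937801e-02  9.09002048e-02  2.02580085e+00  2.59075778e-04
  1.02769420e+00  1.43028819e-01]
```

The pile of four is good: the top strip is at (0.5374, 0.0050), angle 1.347 against the jig's about 1.333. The clamp comes next. With the fingers shut I'll rise, pass over the bar and come down just on the nest side of the red grip. Then I'll push along the arc with the fingertip's leading corner.

Run:
```python
from h import *
yj=np.array([.2375,.9714]);n=np.array([.5378,.0035])
f=lambda y,z:[*(n+y*yj),z]
plan([(f(-.02,.25),-.24,4),(f(.098,.25),-.24,4),(f(.098,.186),-.24,3)])
```

```text
now [ 0.5288 -0.0232  0.1188] [-2.4641 -1.9454  0.003 ] w 0.396 F [ 0.2  0.6 -0. ]
to [ 0.533  -0.0159  0.25  ]  max 0.003 0.3286639621254512
[-0.001, 0.0, 0.003, 0.02, 0.005, -0.328]
[-0.002, 0.0, 0.003, 0.02, 0.006, -0.328]
[-0.001, 0.0, 0.003, 0.02, 0.006, -0.328]
[-0.002, 0.0, 0.003, 0.02, 0.005, -0.328]
to [0.5611 0.0987 0.25  ]  max 0.0 0.295
[0.0, 0.0, -0.0, 0.295, -0.0, -0.0]
[0.0, 0.0, -0.0, 0.295, -0.0, -0.0]
[0.0, 0.0, -0.0, 0.295, -0.0, -0.0]
[0.0, 0.0, -0.0, 0.295, -0.0, -0.0]
to [0.5611 0.0987 0.186 ]  max 0.0 0.214
[0.0, 0.0, -0.0, 0.0, -0.0, 0.213]
[0.0, 0.0, -0.0, 0.0, -0.0, 0.213]
[0.0, 0.0, -0.0, 0.0, -0.0, 0.214]
```

Emit:
play_rows(moves=[[[0,0,0.003,0.02,0.005,-0.328,0],[0,0,0.003,0.02,0.005,-0.328,0],[0,0,0.003,0.02,0.005,-0.328,0],[0,0,0.003,0.02,0.005,-0.328,0],[0,0,0,0,0,0,0]]])

```text
time: 19.27
tool_pos: [0.5377, -0.0159, 0.2583]
tcp_rot: [2.465, 1.936, 0.013]
wrist_force: [1.9, 0.6, 1.1]
width: -0.001
grip_force: 0.0
```

Emit:
play_rows(moves=[[[0,0,0,0.295,0,0,0],[0,0,0,0.295,0,0,0],[0,0,0,0.295,0,0,0],[0,0,0,0.25,0,0,0],[0,0,0,0,0,0,0]]])

```text
time: 19.68
tool_pos: [0.5609, 0.0981, 0.2498]
tcp_rot: [-2.466, -1.942, 0.0]
wrist_force: [-0.6, -0.0, 0.4]
width: -0.0
grip_force: 0.0
```

Emit:
play_rows(moves=[[[0,0,0,0,0,0,0],[0,0,0,0,0,0,0],[0,0,0,0,0,0,0]]])

```text
time: 19.93
tool_pos: [0.5603, 0.0931, 0.2506]
tcp_rot: [-2.472, -1.938, 0.002]
wrist_force: [-0.2, 0.0, -0.1]
width: -0.002
grip_force: 0.0
```

Run:
```python
from h import *
yj=np.array([.2375,.9714]);n=np.array([.5378,.0035]);xj=np.array([.9714,-.2375])
f=lambda y,z:[*(n+y*yj),z]
plan([(f(.098,.186),-.24,3)])
c=load("top0");from workcell import vision
v,u=np.where(c["depth"]>0)
c=shot("wrist","w12")
v,u=np.where(c["depth"]>0);p=cv2.undistortPoints(np.c_[u,v].astype(float).reshape(-1,1,2),c["K"],c["dist"])[:,0]
X=(np.c_[p,np.ones(len(p))]*c["depth"][v,u][:,None]-c["t"])@c["R"]
j=np.c_[(X[:,:2]-n)@xj,(X[:,:2]-n)@yj,X[:,2]];rgb=c["image"][v,u].astype(int)
k=(rgb[:,0]>2*rgb[:,1])&(rgb[:,0]>60)&(abs(j[:,0])<.03)&(abs(j[:,1]-.13)<.05)&(j[:,2]>.08)
j=j[k]*1000;print(len(j))
for z in range(110,215,10):
    q=j[abs(j[:,2]-z)<5]
    if len(q):print(z,len(q),np.percentile(q,[5,50,95],axis=0).round().tolist())
```

```text
now [0.5603 0.0931 0.2506] [-2.4719e+00 -1.9382e+00  2.4000e-03] w -0.002 F [-0.2  0.  -0.1]
to [0.5611 0.0987 0.186 ]  max 0.001 0.21684326136636112
[-0.001, 0.001, -0.001, 0.019, -0.002, 0.215]
[-0.001, 0.0, -0.0, 0.019, -0.002, 0.216]
[-0.001, 0.001, -0.001, 0.019, -0.001, 0.215]
492
120 1 [[7.0, 144.0, 119.0], [7.0, 144.0, 119.0], [7.0, 144.0, 119.0]]
200 55 [[-6.0, 137.0, 202.0], [5.0, 147.0, 204.0], [8.0, 151.0, 205.0]]
210 436 [[-6.0, 134.0, 206.0], [-0.0, 141.0, 208.0], [6.0, 149.0, 209.0]]
```

The red grip's top spans y ≈ 132–150 mm at z ≈ 0.208, centred in x. I'll come down beside it at y ≈ 98 mm and make contact.

Emit:
play_rows(moves=[[[0,0,0,0.015,0,0.215,0],[0,0,0,0.015,0,0.215,0],[0,0,0,0.015,0,0.215,0],[0,0,0,0,0,0,0],[0,0,0,0,0,0,0]]])

```text
time: 20.4
tool_pos: [0.5606, 0.0972, 0.1857]
tcp_rot: [-2.472, -1.936, 0.005]
wrist_force: [-0.1, 0.3, -0.1]
width: 0.003
grip_force: 0.0
```

Emit:
play_rows(moves=[[[0,0,0,0.07,0,0.03,0],[0,0,0,0.07,0,0.03,0],[0,0,0,0.07,0,0.02,0],[0,0,0,0.07,0,0,0],[0,0,0,0,0,0,0]]])

```text
time: 20.82
tool_pos: [0.5693, 0.1269, 0.1797]
tcp_rot: [2.47, 1.94, 0.002]
wrist_force: [0.4, -0.2, 0.0]
width: 0.001
grip_force: 0.0
```

```bash
cat > q.py <<'E'
from h import *
from workcell import bot
s=bot.read_state();d=s["tool_pos"][:2]-[.5378,.0035]
print("jig x,y,z",np.round([d@[.9714,-.2375]*1e3,d@[.2375,.9714]*1e3,s["tool_pos"][2]*1e3],1),"F",np.round(s["wrist_force"],1),s["time"])
E
python3 q.py
```

```text
jig x,y,z [  1.3 127.4 179.7] F [ 0.4 -0.2  0. ] 20.8167
```

Emit:
play_rows(moves=[[[0,0,0,0.05,0,0.03,0],[0,0,0,0.103,0,0.022,0],[0,0,0,0.103,0,0.022,0],[0,0,0,0.097,0,0.042,0],[0,0,0,0,0,0,0]]])

```text
time: 21.23
tool_pos: [0.5767, 0.1618, 0.1662]
tcp_rot: [-2.469, -1.94, 0.001]
wrist_force: [0.2, 0.6, -0.8]
width: 0.002
grip_force: 0.0
```

```bash
python3 q.py
python3 - <<'E'
from h import *
yj=np.array([.2375,.9714]);n=np.array([.5378,.0035]);xj=np.array([.9714,-.2375])
for nm in("side","wrist"):
    c=shot(nm,nm+"13")
    v,u=np.where(c["depth"]>0);p=cv2.undistortPoints(np.c_[u,v].astype(float).reshape(-1,1,2),c["K"],c["dist"])[:,0]
    X=(np.c_[p,np.ones(len(p))]*c["depth"][v,u][:,None]-c["t"])@c["R"]
    j=np.c_[(X[:,:2]-n)@xj,(X[:,:2]-n)@yj,X[:,2]];rgb=c["image"][v,u].astype(int)
    k=(rgb[:,0]>2*rgb[:,1])&(rgb[:,0]>60)&(abs(j[:,0])<.03)&(abs(j[:,1]-.18)<.1)&(j[:,2]>.06)
    j=j[k]*1000;print(nm,len(j),j.mean(0).round(), np.percentile(j,[5,95],axis=0).round().tolist())
E
```

```text
jig x,y,z [  0.2 163.1 166.2] F [ 0.2  0.6 -0.8] 21.2333
side 65 [  1. 157. 134.] [[-3.0, 148.0, 117.0], [7.0, 169.0, 154.0]]
wrist 1443 [  0. 193. 183.] [[-6.0, 167.0, 153.0], [7.0, 205.0, 192.0]]
```

The handle is following, now at about 0.55 rad. I'll continue along the arc.

Emit:
play_rows(moves=[[[0,0,0,0.09,0,0.04,0],[0,0,0,0.087,0,0.06,0],[0,0,0,0.087,0,0.06,0],[0,0,0,0.074,0,0.077,0],[0,0,0,0.074,0,0.077,0]]])

```text
time: 21.75
tool_pos: [0.5869, 0.2006, 0.1351]
tcp_rot: [-2.472, -1.939, -0.0]
wrist_force: [-0.6, -0.6, -0.5]
width: 0.001
grip_force: 0.1
```

```bash
python3 q.py
```

```text
jig x,y,z [  0.9 203.1 135.1] F [-0.6 -0.6 -0.5] 21.75
```

Emit:
play_rows(moves=[[[0,0,0,0.057,0,0.08,0],[0,0,0,0.057,0,0.089,0],[0,0,0,0.038,0,0.098,0],[0,0,0,0.038,0,0.09,0],[0,0,0,0,0,0,0]]])

```text
time: 22.17
tool_pos: [0.5898, 0.2182, 0.0974]
tcp_rot: [-2.47, -1.938, 0.006]
wrist_force: [-0.9, 0.1, 0.0]
width: -0.006
grip_force: 0.0
```

```bash
python3 q.py
```

```text
jig x,y,z [ -0.5 220.9  97.4] F [-0.9  0.1  0. ] 22.1667
```

Emit:
play_rows(moves=[[[0,0,0,0.01,0,0.03,0],[0,0,0,0.01,0,0.03,0],[0,0,0,0,0,0,0],[0,0,0,0,0,0,0]]])

```text
time: 22.5
tool_pos: [0.5919, 0.2199, 0.0945]
tcp_rot: [2.472, 1.939, 0.001]
wrist_force: [0.9, -0.5, 0.9]
width: -0.001
grip_force: 0.0
```

Emit:
play_rows(moves=[[[0,0,0,0,0,0.015,0],[0,0,0,0,0,0,0],[0,0,0,0,0,0,0]]])

```text
time: 22.75
tool_pos: [0.5921, 0.22, 0.0932]
tcp_rot: [2.472, 1.939, 0.001]
wrist_force: [0.9, 0.7, 0.3]
width: 0.0
grip_force: 0.2
```

```bash
python3 q.py
```

```text
jig x,y,z [  1.3 223.2  93.2] F [0.9 0.7 0.3] 22.75
```

Emit:
play_rows(moves=[[[0,0,0,0,0,0.015,0],[0,0,0,0,0,0,0],[0,0,0,0,0,0,0]]])

```text
time: 23.0
tool_pos: [0.5918, 0.22, 0.0913]
tcp_rot: [2.472, 1.939, 0.0]
wrist_force: [-0.0, 0.4, -0.4]
width: -0.0
grip_force: 0.2
```

Emit:
play_rows(moves=[[[0,0,0,0,0,0.01,0],[0,0,0,0,0,0,0],[0,0,0,0,0,0,0]]])

```text
time: 23.25
tool_pos: [0.5917, 0.22, 0.0901]
tcp_rot: [-2.472, -1.939, 0.0]
wrist_force: [-0.6, 0.1, 0.2]
width: -0.0
grip_force: 0.1
```

Emit:
play_rows(moves=[[[0,0,0,0,0,0.01,0],[0,0,0,0,0,0,0],[0,0,0,0,0,0,0]]])

```text
time: 23.5
tool_pos: [0.5916, 0.22, 0.0891]
tcp_rot: [-2.472, -1.939, 0.001]
wrist_force: [-0.8, -0.7, 0.3]
width: 0.002
grip_force: 0.0
```

```bash
python3 q.py
python3 - <<'E'
from h import *
yj=np.array([.2375,.9714]);n=np.array([.5378,.0035]);xj=np.array([.9714,-.2375])
for nm in("top","side","wrist"):
    c=shot(nm,nm+"14")
    v,u=np.where(c["depth"]>0);p=cv2.undistortPoints(np.c_[u,v].astype(float).reshape(-1,1,2),c["K"],c["dist"])[:,0]
    X=(np.c_[p,np.ones(len(p))]*c["depth"][v,u][:,None]-c["t"])@c["R"]
    j=np.c_[(X[:,:2]-n)@xj,(X[:,:2]-n)@yj,X[:,2]];rgb=c["image"][v,u].astype(int)
    k=(rgb[:,0]>2*rgb[:,1])&(rgb[:,0]>60)&(abs(j[:,0])<.03)&(abs(j[:,1]-.2)<.1)&(j[:,2]>.04)
    j=j[k]*1000;print(nm,len(j))
    for y in range(170,275,10):
        q=j[abs(j[:,1]-y)<5]
        if len(q)>3:print(y,len(q),np.percentile(q[:,2],[10,50,90]).round(1))
s=load("side14");cv2.imwrite("pics/s14.png",cv2.resize(s["image"][:,:,::-1][120:270,190:290],(400,600),interpolation=cv2.INTER_CUBIC))
E
```

```text
jig x,y,z [  0.9 223.1  89.1] F [-0.8 -0.7  0.3] 23.5
top 8
180 4 [83.9 84.6 85.4]
side 42
170 4 [81.7 83.5 85.1]
180 6 [81.3 82.8 84.1]
190 10 [83.  84.8 86.6]
200 9 [81.1 85.1 86.4]
210 8 [83.3 85.9 90.1]
220 5 [82.6 84.1 85.2]
wrist 1680
170 21 [86.  86.5 87.2]
180 58 [85.3 86.1 87. ]
210 5 [133.5 133.8 133.9]
230 156 [85.2 88.3 89.6]
240 409 [86.5 89.  90.2]
250 441 [87.  89.6 90.8]
260 481 [86.9 89.6 91.1]
270 108 [80.4 85.4 87.8]
```

Emit:
play_rows(moves=[[[0,0,0,0,0,0.01,0],[0,0,0,0,0,0,0],[0,0,0,0,0,0,0]]])

```text
time: 23.9
tool_pos: [0.5917, 0.22, 0.0882]
tcp_rot: [-2.472, -1.939, 0.0]
wrist_force: [-0.3, 0.5, -0.2]
width: 0.001
grip_force: 0.0
```

Emit:
play_rows(moves=[[[0,0,0,0,0,0.01,0],[0,0,0,0,0,0,0],[0,0,0,0,0,0,0]]])

```text
time: 24.15
tool_pos: [0.5917, 0.22, 0.0872]
tcp_rot: [2.472, 1.939, -0.0]
wrist_force: [-0.2, 0.0, -0.1]
width: 0.001
grip_force: 0.0
```

Emit:
play_rows(moves=[[[0,0,0,0,0,0.01,0],[0,0,0,0,0,0,0],[0,0,0,0,0,0,0]]])

```text
time: 24.4
tool_pos: [0.5917, 0.22, 0.0862]
tcp_rot: [-2.472, -1.939, 0.0]
wrist_force: [0.2, 0.0, 0.4]
width: 0.004
grip_force: 0.0
```

Emit:
play_rows(moves=[[[0,0,0,0,0,0.01,0],[0,0,0,0,0,0,0],[0,0,0,0,0,0,0]]])

```text
time: 24.65
tool_pos: [0.5917, 0.22, 0.0851]
tcp_rot: [-2.472, -1.939, 0.0]
wrist_force: [0.5, 0.0, 0.1]
width: 0.001
grip_force: 0.0
```

```bash
python3 q.py
python3 - <<'E'
from h import *
c=shot("side","s15")
w=load("wrist14")
a=cv2.resize(c["image"][:,:,::-1][150:260,195:275],(400,550),interpolation=cv2.INTER_CUBIC)
b=cv2.resize(w["image"][:,:,::-1][100:384,150:350],(387,550),interpolation=cv2.INTER_CUBIC)
cv2.imwrite("pics/s15.png",np.hstack([a,b]))
E
```

```text
jig x,y,z [  0.9 223.1  85.1] F [0.5 0.  0.1] 24.65
```

View pics/s15.png

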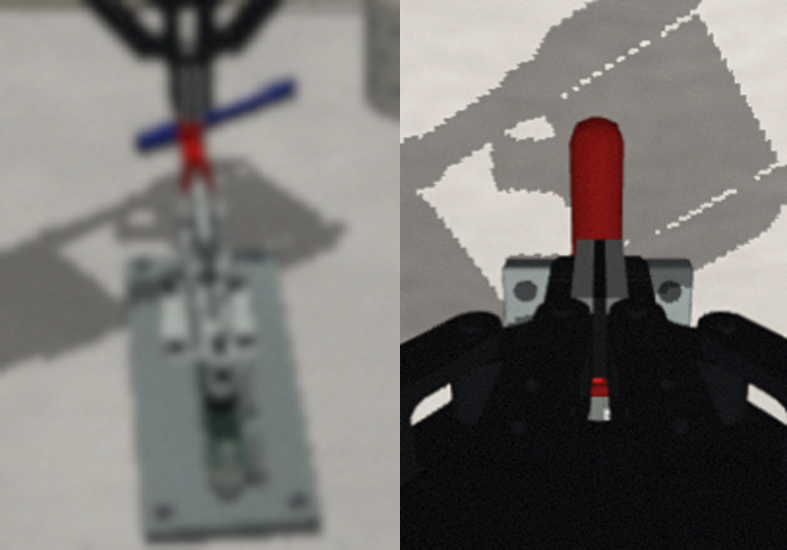

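The side picture (left) shows the bar down with the pad over the pile at about (222,380). The wrist picture (right) shows the red grip nearly level under the fingertips. I'll check numerically whether the handle has moved since and where its face lies.

```bash
cat > r.py <<'E'
from h import *
import sys
yj=np.array([.2375,.9714]);n=np.array([.5378,.0035]);xj=np.array([.9714,-.2375])
def face(c):
    v,u=np.where(c["depth"]>0);p=cv2.undistortPoints(np.c_[u,v].astype(float).reshape(-1,1,2),c["K"],c["dist"])[:,0]
    X=(np.c_[p,np.ones(len(p))]*c["depth"][v,u][:,None]-c["t"])@c["R"]
    j=np.c_[(X[:,:2]-n)@xj,(X[:,:2]-n)@yj,X[:,2]];rgb=c["image"][v,u].astype(int)
    k=(rgb[:,0]>2*rgb[:,1])&(rgb[:,0]>60)&(abs(j[:,0])<.006)&(abs(j[:,1]-.21)<.055)&(j[:,2]>.06)&(j[:,2]<.12)
    j=j[k]*1000;a=np.polyfit(j[:,1],j[:,2],1);print(len(j),"slope",a[0],"z@175",np.polyval(a,175),"z@234",np.polyval(a,234),"z@255",np.polyval(a,255),"theta",np.pi/2-np.arctan(a[0]))
E
python3 - <<'E'
from r import *
face(load("wrist14"));face(shot("wrist","wrist16"))
E
```

```text
1274 slope 0.04108838834465692 z@175 86.50881139004703 z@234 88.93302630238179 z@255 89.79588245761958 theta 1.5297310376243802
1271 slope 0.005967788568190848 z@175 84.51748107805217 z@234 84.86958060357543 z@255 84.99490416350743 theta 1.5648286090717947
```

The handle is still following, since its face dropped 4 mm with the fingertip. At the start it already leaned about 0.07 rad, so the stop should be about 1 mm further.

Emit:
play_rows(moves=[[[0,0,0,0,0,0.01,0],[0,0,0,0,0,0,0],[0,0,0,0,0,0,0]]])

```text
time: 25.0
tool_pos: [0.5917, 0.22, 0.0842]
tcp_rot: [-2.472, -1.939, 0.0]
wrist_force: [-0.3, 0.3, -0.0]
width: 0.004
grip_force: 0.0
```

Emit:
play_rows(moves=[[[0,0,0,0,0,0.01,0],[0,0,0,0,0,0,0],[0,0,0,0,0,0,0]]])

```text
time: 25.25
tool_pos: [0.5917, 0.22, 0.0832]
tcp_rot: [-2.472, -1.939, 0.0]
wrist_force: [-0.1, -0.2, 0.1]
width: 0.001
grip_force: 0.0
```

Emit:
play_rows(moves=[[[0,0,0,0,0,0.01,0],[0,0,0,0,0,0,0],[0,0,0,0,0,0,0]]])

```text
time: 25.5
tool_pos: [0.5918, 0.2201, 0.083]
tcp_rot: [2.472, 1.939, 0.0]
wrist_force: [-3.7, -0.8, 5.0]
width: 0.004
grip_force: 2.6
```

```bash
python3 - <<'E'
from r import *
face(shot("wrist","wrist17"))
E
python3 q.py
```

```text
1294 slope -0.014930748838391785 z@175 83.6265995142054 z@234 82.74568533274028 z@255 82.43213960713405 theta 1.5857259662913523
jig x,y,z [  1.  223.2  83. ] F [-1.6 -0.5  5.9] 25.55
```

Emit:
play_rows(moves=[[[0,0,0,0,0,0.01,0],[0,0,0,0,0,0,0],[0,0,0,0,0,0,0]]])

```text
time: 25.8
tool_pos: [0.5919, 0.22, 0.0829]
tcp_rot: [2.472, 1.939, 0.0]
wrist_force: [-3.8, -1.6, 9.4]
width: 0.005
grip_force: 5.0
```

```bash
python3 - <<'E'
from r import *
face(shot("wrist","wrist18"))
E
python3 q.py
```

```text
1295 slope -0.015523991681081362 z@175 83.61695391178141 z@234 82.70103840259762 z@255 82.3750345772949 theta 1.5863190715916737
jig x,y,z [  1.1 223.2  83. ] F [-3.3 -1.6 10.1] 25.85
```

This is the stop: the force rises to 10 N and nothing moves. One more small push, then retreat straight up and check that the handle stays and the pile is in place.

Emit:
play_rows(moves=[[[0,0,0,0,0,0.01,0],[0,0,0,0,0,0,0],[0,0,0,0,0,0,0]]])

```text
time: 26.1
tool_pos: [0.5919, 0.2201, 0.0829]
tcp_rot: [2.472, 1.939, 0.0]
wrist_force: [-5.8, -2.7, 14.5]
width: -0.002
grip_force: 7.2
```

Emit:
play_rows(moves=[[[0,0,0,0,0,-0.1,0],[0,0,0,0,0,-0.2,0],[0,0,0,0,0,-0.3,0],[0,0,0,0,0,-0.2,0],[0,0,0,0,0,0,0]]])

```text
time: 26.52
tool_pos: [0.5954, 0.2212, 0.1662]
tcp_rot: [2.469, 1.937, 0.015]
wrist_force: [0.5, 0.3, 0.9]
width: 0.0
grip_force: 0.0
```

Emit:
play_rows(moves=[[[0,0,0,-0.3,0,-0.05,0],[0,0,0,-0.35,0,0,0],[0,0,0,-0.35,0,0,0],[0,0,0,-0.35,0,0,0],[0,0,0,-0.35,0,0,0]]])

```text
time: 26.93
tool_pos: [0.5504, 0.0537, 0.1645]
tcp_rot: [-2.471, -1.94, 0.001]
wrist_force: [1.0, -0.2, 0.7]
width: -0.002
grip_force: 0.0
```

Emit:
play_rows(moves=[[[0,0,0,-0.35,0,0,0],[0,0,0,0,0,0,0],[0,0,0,0,0,0,0],[0,0,0,0,0,0,0]]])

```text
time: 27.27
tool_pos: [0.543, 0.0211, 0.1649]
tcp_rot: [-2.472, -1.937, -0.001]
wrist_force: [-0.4, 0.2, -0.2]
width: -0.001
grip_force: 0.0
```

```bash
python3 - <<'E'
from r import *
c=shot("wrist","w19");face(c);face(shot("top","t19"))
# pile ends: strip near/far end edges in the top strip plane, search along jig y
g=cv2.GaussianBlur(c["image"].astype(np.float32).sum(2),(0,0),.7)
def prof(P):
    q=proj(c,P).astype(np.float32);return cv2.remap(g,q[:,0].reshape(1,-1),q[:,1].reshape(1,-1),cv2.INTER_LINEAR)[0]
for x in(-.006,.006):
    ys=np.arange(-.045,.0451,.001);v=prof([[*(n+y*yj+x*xj),.043] for y in ys]);print("y-prof x",x,v.round().astype(int).tolist())
for y in(-.028,-.018,.022,.03):
    xs=np.arange(-.018,.0181,.001);v=prof([[*(n+y*yj+x*xj),.043] for x in xs]);print("x-prof y",y,v.round().astype(int).tolist())
E
python3 q.py
```

```text
36 slope 1.2206486075642566 z@175 74.67955329467088 z@234 146.69782114096205 z@255 172.3314418998114 theta 0.6863610017426842
96 slope -0.010616762740215951 z@175 81.92501979193037 z@234 81.29863079025763 z@255 81.07567877271309 theta 1.5814126906703123
y-prof x -0.006 [203, 204, 203, 203, 202, 201, 201, 203, 204, 204, 202, 203, 204, 204, 204, 203, 201, 200, 188, 147, 107, 86, 81, 87, 121, 243, 421, 538, 549, 492, 428, 397, 385, 386, 393, 402, 407, 403, 389, 357, 324, 314, 337, 367, 384, 389, 385, 376, 366, 360, 357, 359, 358, 358, 360, 360, 359, 359, 360, 360, 359, 359, 358, 358, 358, 358, 357, 357, 356, 355, 356, 356, 354, 352, 352, 351, 345, 341, 341, 342, 345, 350, 350, 350, 351, 352, 352, 353, 354, 354, 352]
y-prof x 0.006 [185, 186, 187, 187, 187, 186, 192, 196, 197, 196, 195, 195, 198, 200, 200, 200, 201, 199, 185, 143, 104, 80, 76, 85, 112, 186, 272, 336, 369, 377, 375, 373, 380, 392, 399, 402, 405, 405, 395, 373, 341, 326, 331, 346, 355, 357, 352, 342, 330, 319, 312, 308, 312, 317, 318, 318, 318, 318, 318, 319, 322, 321, 318, 317, 319, 320, 319, 319, 319, 317, 316, 316, 314,
[... 233 characters left out ...]
203, 203, 203, 202, 201, 226, 284, 338, 344, 334, 366]
x-prof y -0.018 [357, 364, 375, 399, 422, 425, 388, 295, 190, 174, 289, 447, 538, 507, 371, 238, 166, 139, 133, 135, 151, 197, 274, 338, 336, 279, 209, 187, 205, 211, 214, 217, 215, 209, 207, 233, 298]
x-prof y 0.022 [438, 406, 407, 419, 428, 413, 352, 251, 159, 148, 242, 345, 357, 270, 158, 96, 81, 80, 83, 82, 79, 83, 116, 205, 319, 369, 335, 265, 242, 256, 263, 264, 266, 266, 267, 271, 270]
x-prof y 0.03 [265, 265, 266, 267, 266, 265, 252, 203, 142, 145, 242, 341, 351, 260, 151, 90, 79, 81, 82, 81, 79, 84, 116, 201, 315, 361, 325, 254, 212, 187, 190, 207, 219, 219, 213, 203, 208]
jig x,y,z [  0.9  19.2 165.1] F [-0.3  0.3 -0.5] 27.3667
```

The handle stays level after release. The bar partly hides the pile from here, so I'll move the camera over the nest's -y end for a numeric check.

Emit:
play_rows(moves=[[[0,0,0,-0.35,0,0,0],[0,0,0,-0.35,0,0,0],[0,0,0,-0.35,0,0,0],[0,0,0,0,0,0,0],[0,0,0,0,0,0,0]]])

```text
time: 27.78
tool_pos: [0.5182, -0.0812, 0.1652]
tcp_rot: [-2.473, -1.937, -0.001]
wrist_force: [0.7, -0.4, -0.0]
width: -0.002
grip_force: 0.0
```

Emit:
play_rows(moves=[[[0,0,0,0,0,0,0],[0,0,0,0,0,0,0],[0,0,0,0,0,0,0]]])

```text
time: 28.03
tool_pos: [0.5183, -0.0796, 0.1652]
tcp_rot: [-2.47, -1.941, -0.0]
wrist_force: [0.2, -1.2, -0.3]
width: 0.002
grip_force: 0.0
```

Run:
```python
from r import *
c=shot("wrist","w20");g=cv2.GaussianBlur(c["image"].astype(np.float32).sum(2),(0,0),.6)
def prof(P):
    q=proj(c,P).astype(np.float32);return cv2.remap(g,q[:,0].reshape(1,-1),q[:,1].reshape(1,-1),cv2.INTER_LINEAR)[0].round().astype(int)
for x in(-.006,.006):
    print("-y end",x,dict(zip(range(-45,-15),prof([[*(n+y*yj+x*xj),.043] for y in np.arange(-.045,-.0151,.001)]).tolist())))
for y in(-.032,-.02,.018,.030):
    print("x",y,dict(zip(range(-18,19),prof([[*(n+y*yj+x*xj),.043] for x in np.arange(-.018,.0181,.001)]).tolist())))
v,u=np.where(c["depth"]>0);p=cv2.undistortPoints(np.c_[u,v].astype(float).reshape(-1,1,2),c["K"],c["dist"])[:,0]
X=(np.c_[p,np.ones(len(p))]*c["depth"][v,u][:,None]-c["t"])@c["R"];j=np.c_[(X[:,:2]-n)@xj,(X[:,:2]-n)@yj,X[:,2]]*1e3
k=(abs(j[:,2]-43)<2.5)&(abs(j[:,0])<14)&(abs(j[:,1])<45);q=j[k];print("top pts",k.sum(),q.min(0).round(1),q.max(0).round(1))
for a in range(-40,41,8):
    m=q[abs(q[:,1]-a)<4]
    if len(m)>5:print(a,len(m),np.percentile(m[:,0],[1,99]).round(1),np.median(m[:,2]).round(1))
```

```text
-y end -0.006 {-45: 260, -44: 285, -43: 365, -42: 380, -41: 336, -40: 317, -39: 318, -38: 308, -37: 277, -36: 267, -35: 275, -34: 276, -33: 217, -32: 127, -31: 84, -30: 81, -29: 80, -28: 76, -27: 77, -26: 78, -25: 80, -24: 78, -23: 77, -22: 78, -21: 78, -20: 77, -19: 77, -18: 76, -17: 79, -16: 79}
-y end 0.006 {-45: 261, -44: 262, -43: 262, -42: 261, -41: 265, -40: 260, -39: 253, -38: 247, -37: 243, -36: 244, -35: 245, -34: 238, -33: 203, -32: 118, -31: 81, -30: 76, -29: 76, -28: 79, -27: 81, -26: 76, -25: 78, -24: 82, -23: 77, -22: 74, -21: 76, -20: 79, -19: 82, -18: 76, -17: 77, -16: 82}
x -0.032 {-18: 465, -17: 469, -16: 470, -15: 471, -14: 468, -13: 468, -12: 461, -11: 409, -10: 264, -9: 149, -8: 121, -7: 123, -6: 127, -5: 127, -4: 127, -3: 126, -2: 128, -1: 128, 0: 129, 1: 126, 2: 122, 3: 123, 4: 121, 5: 117, 6: 118, 7: 123, 8: 138, 9: 187, 10: 241, 11: 265, 12: 268, 13: 265, 14: 261, 15: 262, 16: 263, 17: 267, 18: 270}
x -0.02 {-18: 282, -17: 265, -16: 264, -15: 266, -14: 270, -13: 267, -12: 264, -11: 242, -10: 157, -9: 90, -8: 72, -7: 74, -6: 77, -5: 76, -4: 74, -3: 77, -2: 77
[... 446 characters left out ...]
 13: 358, 14: 347, 15: 383, 16: 417, 17: 429, 18: 440}
x 0.03 {-18: 455, -17: 452, -16: 450, -15: 452, -14: 454, -13: 458, -12: 456, -11: 381, -10: 230, -9: 202, -8: 400, -7: 574, -6: 567, -5: 355, -4: 142, -3: 96, -2: 121, -1: 134, 0: 135, 1: 133, 2: 132, 3: 132, 4: 158, 5: 304, 6: 544, 7: 616, 8: 517, 9: 368, 10: 344, 11: 365, 12: 423, 13: 417, 14: 380, 15: 384, 16: 408, 17: 411, 18: 434}
top pts 1134 [-11.7 -40.8  40.6] [14.  36.1 45.5]
-40 14 [-2.4  2.5] 44.1
-32 129 [-11.2   9.3] 44.4
-24 172 [-11.1  13.1] 44.2
-16 186 [-11.    9.2] 44.4
-8 117 [-10.9   9.1] 44.2
0 30 [-11.7   9.9] 43.9
8 59 [-11.7   9.9] 44.2
16 131 [-11.6   9.8] 44.2
24 143 [-11.5  13. ] 44.2
32 149 [-11.4  11.1] 44.4
```

Measured from the nest, the top strip is centred about 0.7 mm in -x and 1.5 mm in +y. It is parallel to the jig, with its top at about 44 mm. The handle is on its stop and the robot touches nothing, so I'll hand the job in.

```bash
python3 -c "
from workcell import bot
print(bot.finish_job())"
```

```text
the job is handed in; nothing more can be done
None
```

The job is handed in at about 28 s of the 54 s allowed: strips 3 and 4 are squared on the pile, measuring about 1.5 mm from the nest point, and the red handle is down on its stop with the tools left alone; the pad force could not be measured, and the hand-in returned no verdict.

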